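# Put the filter cassettes away in the blocked drawer

## Robot

A 6-joint arm with a two-finger parallel gripper is mounted at the origin on the work surface. World frame = base frame: x ahead of the robot, y to its left, z up, the work surface at z = 0. Lengths are in m, angles in rad, forces in N, time in s.
With the tool pointing down it reaches from about 0.375 to 0.925 m from the base axis. Payload 5.7 kg.
Tool frame: the origin (TCP) lies at the very end of the fingers, on their centre line; the grasp point (between the pads) lies 19 mm behind it; z points along the fingers, y is the line along which they close (so a half turn about z gives the same grasp; the last joint's range is limited). The gripper opens to 88 mm and grips with 3 to 60 N. Pads are 20 mm wide; open, the fingers measure 115 mm over their backs; the gripper's body (75 mm by 178 mm) begins 61 mm behind the grasp point.
Start: joints at [1.105, 0.359, 1.51, -0, 1.272, -0.115], TCP at [0.206, 0.563, 0.186] pointing down, gripper open.
Joint ranges: [-2.97, 2.97], [-1.01, 2.36], [0.21, 2.38], [-0.96, 4.11], [0.2, 2.71], [-2.98, 2.98]. Speed limits (rad/s): [2.39, 2.39, 3.14, 3.14, 3.14, 3.14].

## Interface

Orientations are given as a unit quaternion [x, y, z, w].
In Python, from cell import readout, cams, arm gives the robot as it stands.
- The arm moves only by the tool jog_arm, never from a script. Its argument "commands" is a list of rows, each an object with "delta_pos": the shift along the tool's x, y, z in mm, a list of three; "twist": the turn, a rotation vector about the tool's x, y, z in units of 8 degrees (1.0 is 8 degrees), a list of three. A call has 1 to 8 rows; each row shifts and turns the commanded pose from where the row before left it, along the tool's axes as they then stand; what a row does not reach is not made up. A row lasts 1/8 s, in which the tool goes at most 62.5 mm and 10.7 degrees, less where a joint would pass 70% of its speed; a pose out of reach is approached as far as the arm can. A call with a gripper value outside its range is refused whole. "jaw" is the finger opening in mm, from 0 to 87.8, set as the call begins (left out, the last holds). The fingers move at their own pace and stop on an object; "newtons" is the grip in N (left out, the last holds). Time passes only in rows, so rows that do not move let the fingers close. It gives the time, the measured TCP pose, the force, the opening and the grip force at its end, in the units of the state.
- readout.get_obs(): the state, without advancing time (a new reading comes with each control period).
- cams.snapshot(name): name is "side" or "top"; returns the picture (384x512x3 uint8, red, green, blue); there is no depth.
- cams.get_calibration(name): a dict with "mtx" (3x3 intrinsics, pixels), "k1" (the pictures are not rectified: a ray, as slopes to the right and down, at radius r is drawn at 1 + k1 r^2 times it, then the intrinsics apply), "R" (3x3) and "t" (3): a world point X has camera coordinates R X + t. Camera axes: x right, y down, z forward; pixel columns grow to the right and rows downward; lengths in m; the calibration is good to about 2 mm. A picture is of the moment at which its call begins. get_calibration takes no time and is no camera call.
- arm.close_job(): hands the job in; it is judged then, once.
The state is a dict: "time_s": time; "qpos": joint angles; "joint_velocities": joint speeds; "joint_efforts": joint torques, N m; "position": TCP position; "eef_rot": TCP orientation; "force": force on the tool from outside, world axes, zero at the start; "ft_torque": the same for the moment, N m; "finger_gap": opening from 0.0 (shut) to 1.0 (fully open); "grip_force": force on a finger pad.
Only numpy, scipy, OpenCV 4.12 (cv2) and the standard library are available. Lean on these libraries where they do the work, as an engineer would, in place of code of your own. Each camera call takes 0.05 s, during which the arm holds its last target. There are 200 camera calls.

## Task

One or two blue-capped bottles are standing in the way of the bench drawer: first stand them upright in the yellow spill tray, and only then pull the drawer well open. Lay every blue filter cassette that is on the bench flat in the drawer, cap up and none on top of another, then shut the drawer fully. Do not tip a bottle, and leave the beaker, the red-capped bottle, the vial and the marker where they are.

Things in the scene. Friction and masses are not known exactly. Their poses are not given: they have to be found in the camera images.
- cabinet: low grey bench drawer unit, fixed, 240 deep (x) x 280 wide (y) x 90 mm high, one white-fronted drawer in its -x face. Origin: centre of its underside; the drawer comes out along its -x axis, which points roughly to the robot.
- cabinet_drawer0 (a joint): how far the drawer is pulled out, in m: 0 shut, 0.166 at its stop; slides stiffly with about 1 N and stays where left.
- handle (a point): middle of the drawer's horizontal steel bar handle (moves with the drawer; axes those of the cabinet). Bar 11 mm thick, 120 mm long along y, 52 mm above the table, standing 35 mm off the drawer front; its two end stubs are at y = +-51 mm. Cabinet top is 38 mm above it.
- drawer_floor (a point): centre of the drawer's inner floor (moves with the drawer; axes those of the cabinet), 22 mm above the table. Inside the drawer: x -97 to +97 mm, y -122 to +122 mm, side walls rise 46 mm above the floor, white front panel 56 mm. With the drawer fully out only the part with x below +62 mm is outside the cabinet.
- tray: shallow yellow plastic spill tray, fixed, 200 (x) x 170 (y) mm, rim 16 mm high, walls 4 mm. Origin: centre of its underside.
- tray_floor (a point): centre of the spill tray's inner floor, 4 mm above the table; axes those of the tray.
- mat: grey bench mat, fixed, 250 (x) x 180 (y) x 2 mm, on which the filter cassettes lie at the start. Origin: centre of its underside.
- cassette_a: filter cassette: dark blue square base 52 x 52 x 9 mm with a pale blue round grip cap on its middle, 30 mm in diameter, from 9 to 30 mm height; 40 g. Origin: centre of its underside, z up through the cap. May be absent.
- cassette_b: filter cassette: dark blue square base 52 x 52 x 9 mm with a pale blue round grip cap on its middle, 30 mm in diameter, from 9 to 30 mm height; 40 g. Origin: centre of its underside, z up through the cap. May be absent.
- cassette_c: filter cassette: dark blue square base 52 x 52 x 9 mm with a pale blue round grip cap on its middle, 30 mm in diameter, from 9 to 30 mm height; 40 g. Origin: centre of its underside, z up through the cap. May be absent.
- cassette_d: filter cassette: dark blue square base 52 x 52 x 9 mm with a pale blue round grip cap on its middle, 30 mm in diameter, from 9 to 30 mm height; 40 g. Origin: centre of its underside, z up through the cap. May be absent.
- cassette_e: filter cassette: dark blue square base 52 x 52 x 9 mm with a pale blue round grip cap on its middle, 30 mm in diameter, from 9 to 30 mm height; 40 g. Origin: centre of its underside, z up through the cap. May be absent.
- bottle_a: white plastic bottle with a dark blue screw cap, full height 130 mm: body 60 mm in diameter up to 78 mm, shoulder narrowing to 100 mm, cap 38 mm in diameter from 100 to 130 mm; 0.15 to 0.3 kg. Origin: centre of its underside. Stands in front of the drawer at the start. May be absent.
- bottle_b: white plastic bottle with a dark blue screw cap, full height 130 mm: body 60 mm in diameter up to 78 mm, shoulder narrowing to 100 mm, cap 38 mm in diameter from 100 to 130 mm; 0.15 to 0.3 kg. Origin: centre of its underside. Stands in front of the drawer at the start. May be absent.
- beaker: bystander: glass beaker, 64 mm wide, 80 mm high. Origin: centre of its underside.
- reagent: bystander: white bottle with a red cap, 72 mm wide, 150 mm high. Origin: centre of its underside.
- vial: bystander: small white vial, 28 mm wide, 52 mm high. Origin: centre of its underside.
- marker: bystander: black marker lying along its x axis, 130 x 13 x 12 mm. Origin: centre of its underside.
Not all that is in view belongs to the job. Leave any green or orange look-alike of the cassette_e alone.

How it is judged:
By the outcome, as a careful person would: the job done as asked, in the order asked, and still so for the second after the job is handed in, with the robot touching nothing.
Of cassette_a, cassette_b, cassette_c, cassette_d, cassette_e only 3 to 5 are there at a start; the rules pass over those that are not, and their reading is None.
Of bottle_a, bottle_b only 1 to 2 are there at a start; the rules pass over those that are not, and their reading is None.
At some moment in a run one of cassette_a, cassette_b, cassette_c, cassette_d, cassette_e may be knocked a few centimetres aside while the robot is not near it.
It also fails if it takes over 210 s, if anything falls off the work surface, if the arm or the gripper's body presses on something with over 40 N, if the wrist force passes 120 N, or if a joint passes its speed limit or range.

## Working session

There is one attempt and no reset: what is moved stays moved. The work goes in short steps, Python scripts to look and compute and a tool call to move; the robot and the scene stay as the last step left them, time stands still between calls to the robot, and variables do not carry over. Pictures are saved under pics/ and viewed, at most 14 in all, crops included, and the job is handed in when it is done.

Besides the shell and the picture viewer there is one more tool, called as name(argument=value, ...) on one line, values as JSON. jog_arm: Moves the arm, as the interface text tells. Its arguments: {"type":"object","properties":{"commands":{"type":"array"},"jaw":{"type":"number"},"newtons":{"type":"number"}},"required":["commands"]}

```bash
ls; mkdir -p pics
python3 - <<'E'
from cell import readout,cams,arm
import cv2,numpy as np
for n in("top","side"):
    im=cams.snapshot(n); cv2.imwrite(f"pics/{n}0.png",cv2.resize(im[:,:,::-1],(768,576)))
    c=cams.get_calibration(n); R=np.array(c["R"]);print(n,np.round(c["mtx"],1).tolist(),c["k1"],np.round(-R.T@np.array(c["t"]),3),np.round(R,2).tolist())
o=readout.get_obs();print({k:np.round(v,3).tolist() for k,v in o.items()})
E
```

```text
pics
top [[423.5, 0.0, 248.3], [0.0, 423.5, 186.1], [0.0, 0.0, 1.0]] -0.04283482230153493 [0.318 0.058 1.396] [[-0.02, -1.0, -0.01], [-0.99, 0.02, -0.16], [0.16, 0.01, -0.99]]
side [[478.1, 0.0, 252.9], [0.0, 478.1, 194.7], [0.0, 0.0, 1.0]] -0.05112040622814654 [-0.006 -0.686  0.827] [[0.81, -0.59, 0.01], [-0.37, -0.52, -0.77], [0.46, 0.62, -0.64]]
{'time_s': 0.1, 'qpos': [1.105, 0.359, 1.511, -0.0, 1.273, -0.115], 'joint_velocities': [-0.001, 0.0, -0.003, 0.0, -0.001, 0.001], 'joint_efforts': [-0.0, -51.636, -27.141, 0.068, 0.028, 0.0], 'position': [0.206, 0.563, 0.185], 'eef_rot': [0.175, 0.985, -0.001, -0.0], 'force': [-0.356, 0.416, -0.758], 'ft_torque': [0.041, -0.01, 0.069], 'grip_force': 0.0, 'finger_gap': 1.0}
```

View pics/top0.png

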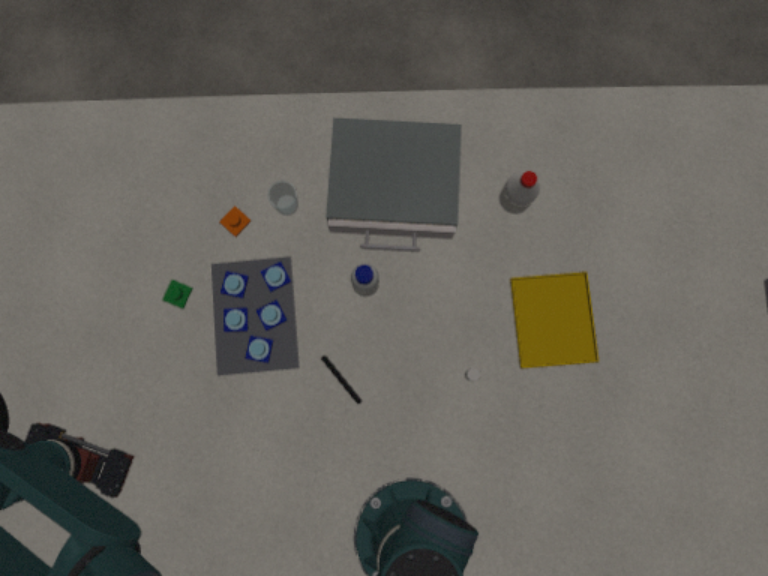

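View pics/side0.png

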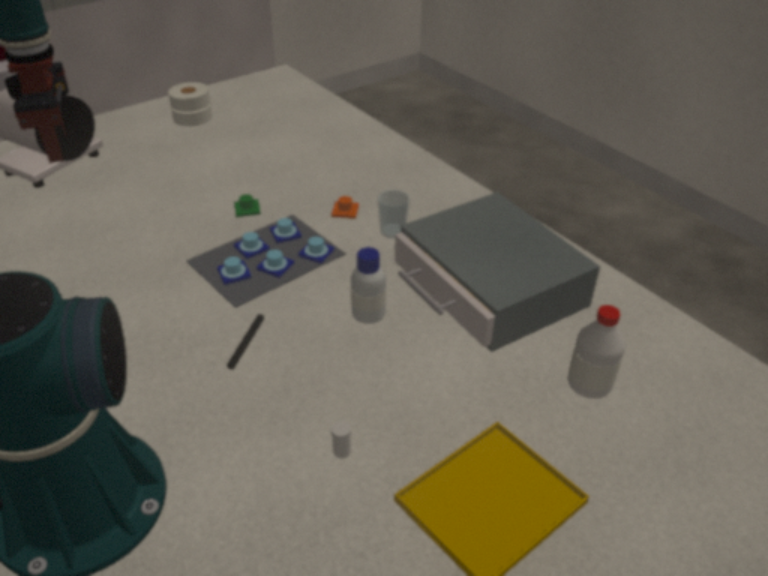

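The top view shows the five cassettes on the mat around (255,315), one bottle at (365,275), the handle at (390,246), the tray at (555,320), the vial at (472,374), the marker at (340,380) and the beaker at (284,200). The side view confirms a single blue-capped bottle at (368,285), and the drawer is shut.

```bash
cat > h.py <<'E'
from cell import readout,cams,arm
import cv2,numpy as np
from scipy.spatial.transform import Rotation as Ro
def cal(n):
    c=cams.get_calibration(n); return np.array(c["mtx"]),c["k1"],np.array(c["R"]),np.array(c["t"])
def ray(n,uv):
    K,k,R,t=cal(n); s=cv2.undistortPoints(np.array([[uv]],float),K,np.array([k,0,0,0.]))[0,0]
    return -R.T@t, R.T@np.array([s[0],s[1],1])
def onz(n,uv,z):
    o,d=ray(n,uv); return (o+d*(z-o[2])/d[2])[:2]
def proj(n,X):
    K,k,R,t=cal(n); return cv2.projectPoints(np.array([X],float),cv2.Rodrigues(R)[0],t,K,np.array([k,0,0,0.]))[0][0,0]
def blobs(m,amin=15):
    n,l,s,c=cv2.connectedComponentsWithStats(m.astype(np.uint8)); return [(c[i],s[i],l==i) for i in range(1,n) if s[i,4]>=amin]
def mask(im,lo,hi):
    return cv2.inRange(cv2.cvtColor(im,cv2.COLOR_RGB2HSV),lo,hi)>0
def quad(m,n,z):
    p=np.argwhere(m)[:,::-1].astype(float)
    w=np.array([onz(n,q,z) for q in p],np.float32)*1000
    return cv2.minAreaRect(w)
def cassettes(im,n="top",floor=.002):
    "(cap x,y mm, yaw deg, base rect)"
    out=[]
    allb=mask(im,(80,40,40),(130,255,255)); 
    for c,s,m in blobs(mask(im,(85,40,130),(110,140,255)),60):
        w=[np.array(onz(n,c,floor+.030))*1000]; out.append((c,w[0],s[4]))
    return out
def st():
    o=readout.get_obs(); r=Ro.from_quat(o["eef_rot"]).as_matrix()
    print("t",round(o["time_s"],2),"p",np.round(np.array(o["position"])*1000,1),"R",np.round(r,3).tolist(),"q",np.round(o["qpos"],2),"F",np.round(o["force"],1),"gap",round(o["finger_gap"]*87.8,1)); return o,r
def delta(p,yaw=None):
    "mm in tool axes from the present commanded ~ measured pose; yaw = world angle (deg) of tool y axis"
    o,r=st(); print("delta",np.round(r.T@(np.array(p)-np.array(o["position"])*1000),1))
    if yaw is not None:
        a=np.degrees(np.arctan2(r[1,1],r[0,1])); e=(yaw-a+90)%180-90
        print("toolY now",round(a,1),"turn world",round(e,1),"twist z units (tool down)",round(-e/8,2))
E
python3 - <<'E'
from h import *
im=cams.snapshot("top"); sd=cams.snapshot("side")
hsv=cv2.cvtColor(im,cv2.COLOR_RGB2HSV)
for c in[(183,212),(157,213),(243,183),(242,100),(260,164),(370,213)]: print(c,hsv[c[1],c[0]])
db=mask(im,(108,130,40),(130,255,255))
for c,s,m in blobs(db,20):
    print("darkblue",c.round(1),s,"base",[np.round(v,1) for v in quad(m,"top",.011)],"cap",(onz("top",c,.13)*1000).round(1))
print("CAPS");[print(a.round(1),b.round(1),k) for a,b,k in cassettes(im)]
y=mask(im,(18,120,60),(35,255,255))
for c,s,m in blobs(y,300): print("tray",quad(m,"top",.01))
for c,s,m in blobs(mask(sd,(108,130,40),(130,255,255)),20): print("side darkblue",c.round(1),s)
hs=cv2.cvtColor(sd,cv2.COLOR_RGB2HSV)
cv2.imwrite("pics/c1.png",cv2.resize(im[60:270,130:320,::-1],None,fx=2.8,fy=2.8,interpolation=cv2.INTER_CUBIC))
E
```

```text
(183, 212) [96 68 75]
(157, 213) [ 96  77 120]
(243, 183) [115 208  81]
(242, 100) [80 10 76]
(260, 164) [170   8  97]
(370, 213) [ 24 233 114]
darkblue [186.2 185.7] [177 175  17  19  60] base [array([560.6, 285.5]), array([50.4, 50.3]), np.float64(26.4)] cap [534.5 257.8]
darkblue [242.2 182.6] [237 177  11  12 110] base [array([561.2,  90.8]), array([33.3, 37.1]), np.float64(88.8)] cap [540.   87.3]
darkblue [161.6 190.9] [157 183   8  16  39] base [array([540.3, 360.8]), array([16.7, 50. ]), np.float64(78.7)] cap [520.1 332.8]
darkblue [149.6 193.7] [147 190   9   7  21] base [array([528.1, 396.3]), array([31.5, 12.5]), np.float64(48.9)] cap [512.3 369.3]
darkblue [185.8 208. ] [179 200  12  17  44] base [array([480.5, 283.3]), array([50.9, 23.4]), np.float64(25.6)] cap [466.2 258.9]
darkblue [157.  213.5] [149 205  16  16  89] base [array([466.8, 374.7]), array([49.9, 49.9]), np.float64(0.6)] cap [451.6 345.9]
darkblue [175.3 212.7] [171 205  12  15  41] base [array([467.4, 310.5]), array([51.7, 18.6]), np.float64(30.2)] cap [452.9 290.4]
darkblue [166.5 231.4] [164 224   8  16  38] base [array([404.5, 338.2]), array([18.2, 49.2]), np.float64(82.2)] cap [397.3 316.6]
darkblue [177.9 232.9] [172 225  10  17  48] base [array([398.8, 307.1]), array([25.1, 51. ]), np.float64(82.7)] cap [392.1 282.2]
CAPSTraceback (most recent call last):
  File "<stdin>", line 10, in <module>
  File "h.py", line 19, in quad
    w=np.array([onz(n,q,z) for q in p],np.float32)*1000
                ~~~^^^^^^^
  File "h.py", line 10, in onz
    o,d=ray(n,uv); return (o+d*(z-o[2])/d[2])[:2]
        ~~~^^^^^^
  File "h.py", line 7, in ray
    K,k,R,t=cal(n); s=cv2.undistortPoints(np.array([[uv]],float),K,np.array([k,0,0,0.]))[0,0]
            ~~~^^^
  File "h.py", line 5, in cal
    c=cams.get_calibration(n); return np.array(c["mtx"]),c["k1"],np.array(c["R"]),np.array(c["t"])
ValueError: time passes only in moves, steps and waits
```

```bash
python3 - <<'E'
s=open('h.py').read()
s=s.replace('def cal(n):','import functools\n@functools.lru_cache(None)\ndef cal(n):')
i=s.index('def cassettes');j=s.index('def st()')
s=s[:i]+'''def cassettes(im,n="top",floor=.002):
    "cap pixel, cap centre mm, base centre mm, yaw deg (mod 90), sides"
    d=mask(im,(108,130,40),(130,255,255)); c=mask(im,(85,50,95),(110,160,255)); out=[]
    for p,s,m in blobs(c,80):
        if s[4]>500: continue
        near=cv2.dilate(m.astype(np.uint8),np.ones((3,3)),iterations=4)>0
        r=quad((d&near)|m,n,floor+.009)
        out.append((p.round(1),(onz(n,p,floor+.029)*1000).round(1),np.round(r[0],1),round(r[2],1),np.round(r[1],1)))
    return out
'''+s[j:]
open('h.py','w').write(s)
E
python3 - <<'E'
from h import *
im=cams.snapshot("top"); sd=cams.snapshot("side")
[print(*x) for x in cassettes(im)]
y=mask(im,(18,120,60),(35,255,255))
for c,s,m in blobs(y,300): print("tray",quad(m,"top",.01))
for c,s,m in blobs(mask(sd,(108,130,40),(130,255,255)),20): print("side darkblue",c.round(1),s)
cv2.imwrite("pics/c1.png",cv2.resize(im[60:270,130:320,::-1],None,fx=2.8,fy=2.8,interpolation=cv2.INTER_CUBIC))
E
```

```text
[181.9 182.5] [562.3 287.7] [560.4 286.3] 26.1 [50.3 49. ]
[154.4 188.4] [544.6 378. ] [544.5 377.6] 75.7 [51.9 50.1]
[179.3 209.1] [474.8 295.6] [474.6 295.6] 25.7 [50.9 50.3]
[155.2 212.4] [465.8 374.2] [467.  374.7] 0.6 [50.3 49.9]
[171.2 231.8] [401.7 321.4] [400.8 322.1] 78.8 [51.1 49.6]
tray ((451.27716064453125, -324.8298034667969), (199.40135192871094, 172.1402130126953), 3.2755534648895264)
side darkblue [245.2 169.4] [240 167  11   7  56]
```

View pics/c1.png

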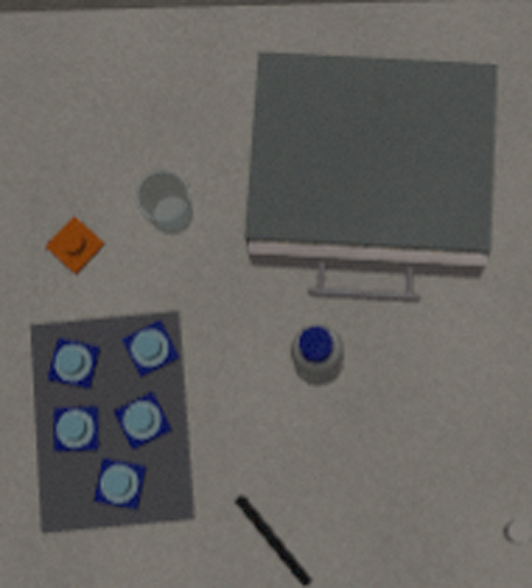

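The crop shows the handle bar running from (311,293) to (418,299) and the bottle cap at (316,344), in crop pixels. All five cassette detections match the bases that are visible.

Run:
```python
from h import *
f=lambda u,v,z:(onz("top",(130+u/2.8-.3,60+v/2.8-.3),z)*1000).round(1)
a,b=f(311,293,.057),f(418,299,.057);print("handle",a,b,(a+b)/2,"yaw",np.degrees(np.arctan2(*(a-b)[::-1]))-90)
a,b=f(259,53,.09),f(497,65,.09);c,d=f(249,240,.09),f(490,250,.09);print("cab top",a,b,c,d,(a+b+c+d)/4, "yaw",[np.degrees(np.arctan2(*(p)[::-1])) for p in (a-c,b-d)])
print("front panel top", f(248,257,.078),f(486,267,.078))
print("marker",f(240,498,.01),f(307,582,.01),"bottle cap top",f(315.5,340,.13), "base?",f(318,372,.03))
o1,d1=ray("side",(245.2,169.4));print("side cap at z .118",(o1+d1*(.118-o1[2])/d1[2])[:2])
print("vial",onz("top",(472/1.5,374/1.5),.04),"reagent cap",onz("top",(528/1.5,180/1.5),.15),"beaker",onz("top",(286/1.5,202/1.5),.04))
st()
```

```text
handle [612.8  92.5] [602.8 -30.7] [607.8  30.9] yaw -4.6404582642636285
cab top [894.3 147.4] [ 872.3 -130. ] [668.8 161. ] [ 650.6 -111.9] [771.5    16.625] yaw [np.float64(-3.4513520632494807), np.float64(-4.667382304790419)]
front panel top [652.  163.3] [ 633.8 -108. ]
marker [381.3 180.8] [283.5 104.6] bottle cap top [544.5  86.7] base? [524.4  86.8]
side cap at z .118 [0.54714815 0.09517132]
vial [ 0.33587461 -0.13604708] reagent cap [ 0.7233595  -0.25312469] beaker [0.72142713 0.25767594]
t 0.3 p [206.1 563.2 185.6] R [[-0.939, 0.344, -0.0], [0.344, 0.939, -0.001], [0.0, -0.001, -1.0]] q [ 1.1   0.36  1.51 -0.    1.27 -0.12] F [-0.3  0.6  1.2] gap 87.9
```

jog_arm(commands=[{"delta_pos":[0,0,-5],"twist":[0,0,-0.84]},{"delta_pos":[0,0,-5],"twist":[0,0,-0.84]},{"delta_pos":[0,0,-5],"twist":[0,0,-0.84]},{"delta_pos":[-34,-47,0],"twist":[0,0,0]},{"delta_pos":[-34,-47,0],"twist":[0,0,0]},{"delta_pos":[-34,-47,0],"twist":[0,0,0]},{"delta_pos":[-34,-47,0],"twist":[0,0,0]},{"delta_pos":[-34,-47,0],"twist":[0,0,0]}], jaw=70, newtons=20)

```text
time_s: 1.3
position: [0.3774, 0.3271, 0.2011]
eef_rot: [-0.001, 1.0, 0.0, 0.0]
force: [0.5, 0.1, -0.5]
finger_gap: 0.795
grip_force: 0.0
```

jog_arm(commands=[{"delta_pos":[-34,-47,0],"twist":[0,0,0]},{"delta_pos":[-34,-47,0],"twist":[0,0,0]},{"delta_pos":[-34,-47,0],"twist":[0,0,0]},{"delta_pos":[-34,-47,0],"twist":[0,0,0]},{"delta_pos":[-33,-50,0],"twist":[0,0,0]},{"delta_pos":[0,0,0],"twist":[0,0,0]},{"delta_pos":[0,0,0],"twist":[0,0,0]}])

```text
time_s: 2.17
position: [0.5451, 0.091, 0.2007]
eef_rot: [-0.0, 1.0, 0.0, -0.001]
force: [-0.6, 0.8, -0.7]
finger_gap: 0.798
grip_force: 0.0
```

Run:
```python
from h import *
delta([545,89,101],90)
```

```text
t 2.17 p [545.1  91.  200.7] R [[-1.0, -0.0, -0.001], [-0.0, 1.0, 0.0], [0.001, 0.0, -1.0]] q [ 0.04  0.28  1.59  0.    1.27 -1.53] F [-0.6  0.8 -0.7] gap 70.1
delta [-0.  -2.  99.7]
toolY now 90.0 turn world -0.0 twist z units (tool down) 0.0
```

jog_arm(commands=[{"delta_pos":[0,-2,35],"twist":[0,0,0]},{"delta_pos":[0,0,35],"twist":[0,0,0]},{"delta_pos":[0,0,28],"twist":[0,0,0]},{"delta_pos":[0,0,0],"twist":[0,0,0]}])

```text
time_s: 2.68
position: [0.5426, 0.0903, 0.1012]
eef_rot: [-0.002, 1.0, 0.0, -0.003]
force: [-0.6, 0.4, -0.4]
finger_gap: 0.799
grip_force: 0.0
```

jog_arm(commands=[{"delta_pos":[0,0,0],"twist":[0,0,0]},{"delta_pos":[0,0,0],"twist":[0,0,0]},{"delta_pos":[0,0,0],"twist":[0,0,0]},{"delta_pos":[0,0,0],"twist":[0,0,0]},{"delta_pos":[0,0,0],"twist":[0,0,0]},{"delta_pos":[0,0,0],"twist":[0,0,0]}], jaw=20, newtons=25)

```text
time_s: 3.42
position: [0.5457, 0.0887, 0.1029]
eef_rot: [-0.0, 1.0, -0.0, -0.0]
force: [-0.1, 0.4, 0.3]
finger_gap: 0.232
grip_force: 0.0
```

Run:
```python
from h import *
st(); a=cams.snapshot("top")[130:230,190:310,::-1]; b=cams.snapshot("side")[100:240,180:320,::-1]
cv2.imwrite("pics/g1.png",np.hstack([cv2.resize(a,(480,400)),cv2.resize(b,(400,400))[:, :300+20]]))
```

```text
t 3.42 p [545.7  88.7 102.9] R [[-1.0, -0.001, -0.0], [-0.001, 1.0, -0.0], [0.0, -0.0, -1.0]] q [ 0.04  0.38  1.71 -0.    1.05 -1.54] F [-0.1  0.4  0.3] gap 20.4
```

View pics/g1.png

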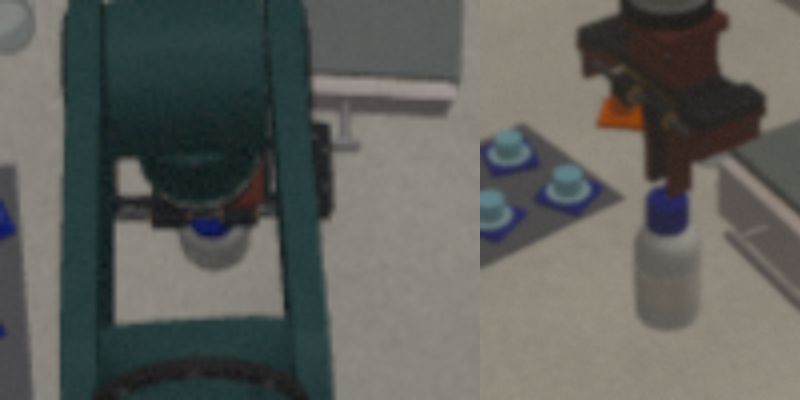

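The gripper closed to 20 mm without holding the bottle. In the side crop the cap at (668,210) stands nearer the robot than the fingers, and the bottle has not moved. I'll check the calibration by projecting the TCP.

Run:
```python
from h import *
for n in("top","side"):
    for X in([.5457,.0887,.103],[.5457,.0887,.122],[.545,.089,.13],[.545,.089,0],[.53,.087,.13],[.53,.087,0],[.515,.087,0]): print(n,X,proj(n,X).round(1))
```

```text
top [0.5457, 0.0887, 0.103] [242.  182.3]
top [0.5457, 0.0887, 0.122] [241.8 181.2]
top [0.545, 0.089, 0.13] [241.6 181. ]
top [0.545, 0.089, 0] [242.7 187.8]
top [0.53, 0.087, 0.13] [242.4 185.8]
top [0.53, 0.087, 0] [243.4 192.2]
top [0.515, 0.087, 0] [243.5 196.7]
side [0.5457, 0.0887, 0.103] [246.3 175.7]
side [0.5457, 0.0887, 0.122] [246.2 169.6]
side [0.545, 0.089, 0.13] [245.9 167. ]
side [0.545, 0.089, 0] [246.1 206.8]
side [0.53, 0.087, 0.13] [241.4 169.5]
side [0.53, 0.087, 0] [241.9 209.5]
side [0.515, 0.087, 0] [237.2 211.7]
```

jog_arm(commands=[{"delta_pos":[0,0,-30],"twist":[0,0,0]},{"delta_pos":[0,0,-35],"twist":[0,0,0]},{"delta_pos":[0,0,-35],"twist":[0,0,0]},{"delta_pos":[0,0,0],"twist":[0,0,0]},{"delta_pos":[0,0,0],"twist":[0,0,0]}], jaw=60)

```text
time_s: 4.15
position: [0.5451, 0.0888, 0.2022]
eef_rot: [-0.001, 1.0, -0.0, -0.001]
force: [-1.2, -0.5, -0.1]
finger_gap: 0.681
grip_force: 0.0
```

Run:
```python
from h import *
o,r=st(); p=np.array(o["position"]); ims=[]
for n,w in(("top",(190,110)),("side",(180,70))):
    im=cams.snapshot(n).copy()
    a=cv2.resize(im[w[1]:w[1]+130,w[0]:w[0]+120],(480,520),interpolation=cv2.INTER_CUBIC)
    for X in(p,p+[0,.03,0],p-[0,.03,0]):
        q=(proj(n,X)-w+.5)*4-.5; cv2.drawMarker(a,tuple(int(v) for v in q),(255,255,0),0,10,1)
    ims.append(a[:,40:440] if n=="top" else a[:,40:440])
cv2.imwrite("pics/g2.png",np.hstack(ims)[:,:,::-1])
```

```text
t 4.15 p [545.1  88.8 202.2] R [[-1.0, -0.001, -0.001], [-0.001, 1.0, -0.0], [0.001, -0.0, -1.0]] q [ 0.04  0.28  1.59 -0.    1.27 -1.54] F [-1.2 -0.5 -0.1] gap 59.8
```

View pics/g2.png

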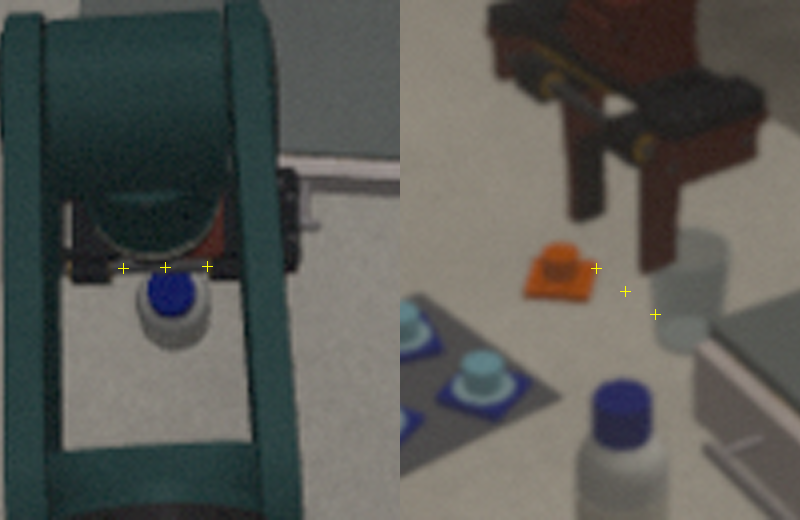

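The side view shows the real fingertips at about (587,218) and (657,270), while the reported TCP projects to (625,291). So the tips sit roughly 12 px above where they should be. I'll find out whether that is an offset in height or in x.

Run:
```python
from h import *
c=lambda n,X,w:((proj(n,X)-w+.5)*4-.5-(40,0)+((400,0) if n=="side" else (0,0))).round(0)
w={"top":np.array((190,110)),"side":np.array((180,70))}
for nm,d in(("H0",[0,0,0]),("z+36",[0,0,.036]),("x+30",[.030,0,0]),("x+20z+12",[.02,0,.012]),("x+30y+25",[.03,.025,0])):
    p=np.array([.545,.089,.202])+d
    print(nm,"tips top",c("top",p+[0,-.037,0],w["top"]),"tips side",c("side",p+[0,.037,0],w["side"]),c("side",p+[0,-.037,0],w["side"]),
     "body near edge top view",c("top",p+[-.0375,.089,.08],w["top"]),c("top",p+[-.0375,-.089,.08],w["top"]),
     "body side corner",c("side",p+[-.0375,-.089,.08],w["side"]),c("side",p+[-.0375,.089,.08],w["side"]))
```

```text
H0 tips top [217. 267.] tips side [589. 264.] [662. 320.] body near edge top view [ 30. 304.] [296. 298.] body side corner [664. 263.] [484. 129.]
z+36 tips top [217. 257.] tips side [588. 212.] [662. 267.] body near edge top view [ 24. 295.] [299. 288.] body side corner [665. 203.] [481.  73.]
x+30 tips top [216. 226.] tips side [630. 248.] [703. 303.] body near edge top view [ 29. 260.] [295. 254.] body side corner [710. 245.] [527. 115.]
x+20z+12 tips top [216. 236.] tips side [616. 237.] [690. 291.] body near edge top view [ 27. 271.] [296. 265.] body side corner [695. 231.] [512. 101.]
x+30y+25 tips top [181. 227.] tips side [606. 231.] [678. 284.] body near edge top view [ -8. 261.] [257. 254.] body side corner [682. 225.] [504.  99.]
```

jog_arm(commands=[{"delta_pos":[0,0,35],"twist":[0,0,0]},{"delta_pos":[0,0,35],"twist":[0,0,0]},{"delta_pos":[0,0,28],"twist":[0,0,0]},{"delta_pos":[0,0,15],"twist":[0,0,0]},{"delta_pos":[0,0,15],"twist":[0,0,0]},{"delta_pos":[0,0,4],"twist":[0,0,0]},{"delta_pos":[0,0,0],"twist":[0,0,0]}], jaw=80)

```text
time_s: 5.12
position: [0.546, 0.0888, 0.0712]
eef_rot: [-0.001, 1.0, -0.0, 0.0]
force: [-0.4, 0.1, 0.2]
finger_gap: 0.912
grip_force: 0.0
```

jog_arm(commands=[{"delta_pos":[0,0,0],"twist":[0,0,0]},{"delta_pos":[0,0,0],"twist":[0,0,0]},{"delta_pos":[0,0,0],"twist":[0,0,0]},{"delta_pos":[0,0,0],"twist":[0,0,0]},{"delta_pos":[0,0,0],"twist":[0,0,0]},{"delta_pos":[0,0,0],"twist":[0,0,0]}], jaw=25, newtons=25)

```text
time_s: 5.88
position: [0.5458, 0.0887, 0.071]
eef_rot: [-0.001, 1.0, -0.0, 0.0]
force: [-1.0, -0.4, 1.1]
finger_gap: 0.429
grip_force: 24.9
```

Run:
```python
from h import *
st(); a=cams.snapshot("top")[130:230,190:310,::-1]; b=cams.snapshot("side")[100:240,180:320,::-1]
cv2.imwrite("pics/g3.png",np.hstack([cv2.resize(a,(480,400)),cv2.resize(b,(400,400))[:, :300+20]]))
print(proj("side",[.206,.563,.186])*1.5,proj("side",[.206,.563,.219])*1.5)
```

```text
t 5.88 p [545.8  88.7  71. ] R [[-1.0, -0.001, 0.0], [-0.001, 1.0, -0.0], [-0.0, -0.0, -1.0]] q [ 0.04  0.42  1.74 -0.    0.98 -1.54] F [-1.  -0.4  1.1] gap 37.6
[ 63.50090875 164.63381961] [ 58.5894974  148.29931868]
```

View pics/g3.png

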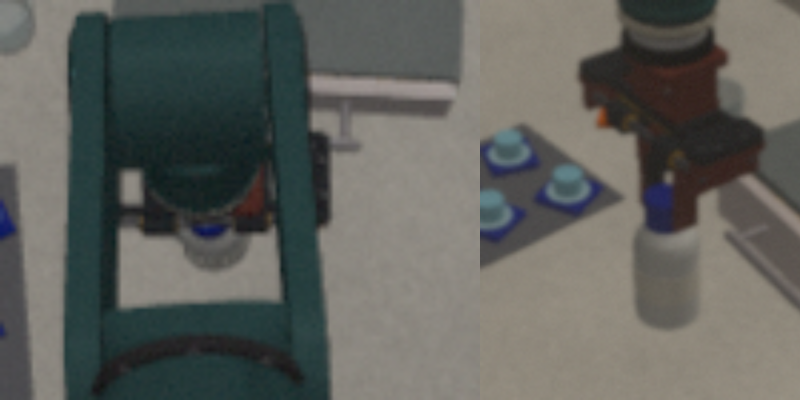

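The grip now holds the cap at 37.6 mm and 25 N. The real fingertips are therefore about 33 mm above the reported TCP. Next I'll lift the bottle and carry it to the tray.

jog_arm(commands=[{"delta_pos":[0,0,-10],"twist":[0,0,0]},{"delta_pos":[0,0,-25],"twist":[0,0,0]},{"delta_pos":[0,0,-25],"twist":[0,0,0]},{"delta_pos":[0,0,-10],"twist":[0,0,0]},{"delta_pos":[5,-24,0],"twist":[0,0,0]},{"delta_pos":[10,-40,0],"twist":[0,0,0]},{"delta_pos":[10,-45,0],"twist":[0,0,0]},{"delta_pos":[10,-45,0],"twist":[0,0,0]}])

```text
time_s: 6.98
position: [0.51, -0.0662, 0.1406]
eef_rot: [-0.001, 1.0, 0.0, -0.0]
force: [1.0, 0.3, -1.2]
finger_gap: 0.429
grip_force: 24.9
```

jog_arm(commands=[{"delta_pos":[10,-45,0],"twist":[0,0,0]},{"delta_pos":[10,-45,0],"twist":[0,0,0]},{"delta_pos":[10,-45,0],"twist":[0,0,0]},{"delta_pos":[10,-45,0],"twist":[0,0,0]},{"delta_pos":[10,-40,0],"twist":[0,0,0]},{"delta_pos":[10,-40,0],"twist":[0,0,0]},{"delta_pos":[0,0,0],"twist":[0,0,0]},{"delta_pos":[0,0,0],"twist":[0,0,0]}])

```text
time_s: 7.98
position: [0.4506, -0.3244, 0.1404]
eef_rot: [-0.0, 1.0, 0.001, -0.0]
force: [-0.5, -0.1, -3.5]
finger_gap: 0.426
grip_force: 24.9
```

Run:
```python
from h import *
delta([451,-325,75],90)
```

```text
t 7.97 p [ 450.6 -324.4  140.4] R [[-1.0, -0.0, -0.001], [-0.0, 1.0, 0.002], [0.001, 0.002, -1.0]] q [-0.75  0.34  1.66  0.    1.14 -2.32] F [-0.5 -0.1 -3.5] gap 37.4
delta [-0.4 -0.7 65.4]
toolY now 90.0 turn world -0.0 twist z units (tool down) 0.0
```

jog_arm(commands=[{"delta_pos":[0,0,20],"twist":[0,0,0]},{"delta_pos":[0,0,25],"twist":[0,0,0]},{"delta_pos":[0,0,12],"twist":[0,0,0]},{"delta_pos":[0,0,6],"twist":[0,0,0]},{"delta_pos":[0,0,2],"twist":[0,0,0]},{"delta_pos":[0,0,0],"twist":[0,0,0]},{"delta_pos":[0,0,0],"twist":[0,0,0]}])

```text
time_s: 8.85
position: [0.4515, -0.3257, 0.0766]
eef_rot: [-0.0, 1.0, -0.0, 0.0]
force: [-0.3, -0.5, -2.1]
finger_gap: 0.43
grip_force: 24.9
```

jog_arm(commands=[{"delta_pos":[0,0,1],"twist":[0,0,0]},{"delta_pos":[0,0,0.5],"twist":[0,0,0]},{"delta_pos":[0,0,0],"twist":[0,0,0]},{"delta_pos":[0,0,0],"twist":[0,0,0]}])

```text
time_s: 9.35
position: [0.4515, -0.3257, 0.075]
eef_rot: [-0.001, 1.0, -0.0, 0.0]
force: [0.1, 0.8, 4.0]
finger_gap: 0.425
grip_force: 24.9
```

jog_arm(commands=[{"delta_pos":[0,0,0],"twist":[0,0,0]},{"delta_pos":[0,0,0],"twist":[0,0,0]},{"delta_pos":[0,0,0],"twist":[0,0,0]},{"delta_pos":[0,0,0],"twist":[0,0,0]},{"delta_pos":[0,0,-25],"twist":[0,0,0]},{"delta_pos":[0,0,-40],"twist":[0,0,0]},{"delta_pos":[0,0,-40],"twist":[0,0,0]},{"delta_pos":[0,0,0],"twist":[0,0,1.18]}], jaw=75)

```text
time_s: 10.35
position: [0.4531, -0.3271, 0.1831]
eef_rot: [0.084, 0.997, -0.002, 0.003]
force: [0.0, 0.3, 0.3]
finger_gap: 0.861
grip_force: 0.0
```

jog_arm(commands=[{"delta_pos":[0,0,0],"twist":[0,0,1.18]},{"delta_pos":[0,0,0],"twist":[0,0,1.18]},{"delta_pos":[0,0,0],"twist":[0,0,1.18]},{"delta_pos":[0,0,0],"twist":[0,0,1.18]},{"delta_pos":[0,0,0],"twist":[0,0,1.18]},{"delta_pos":[0,0,0],"twist":[0,0,1.18]},{"delta_pos":[0,0,0],"twist":[0,0,1.18]},{"delta_pos":[0,0,0],"twist":[0,0,1.18]}])

```text
time_s: 11.35
position: [0.451, -0.3252, 0.1794]
eef_rot: [0.677, 0.736, -0.0, -0.0]
force: [0.5, -0.8, 0.6]
finger_gap: 0.853
grip_force: 0.0
```

jog_arm(commands=[{"delta_pos":[0,0,0],"twist":[0,0,1.18]},{"delta_pos":[0,0,0],"twist":[0,0,0]},{"delta_pos":[0,0,0],"twist":[0,0,0]}])

```text
time_s: 11.72
position: [0.4511, -0.3253, 0.1794]
eef_rot: [0.732, 0.681, -0.0, -0.0]
force: [-0.2, 0.0, 0.1]
finger_gap: 0.855
grip_force: 0.0
```

Run:
```python
from h import *
delta([608,31,110],-4.3)
im=cams.snapshot("side")[::,::,::-1]
cv2.imwrite("pics/s2.png",im)
```

```text
t 11.72 p [ 451.1 -325.3  179.4] R [[0.072, 0.997, -0.0], [0.997, -0.072, 0.0], [-0.0, -0.0, -1.0]] q [-0.75  0.3   1.61 -0.    1.23 -0.68] F [-0.2  0.   0.1] gap 75.1
delta [366.7 130.7  69.4]
toolY now -4.2 turn world -0.1 twist z units (tool down) 0.02
```

View pics/s2.png

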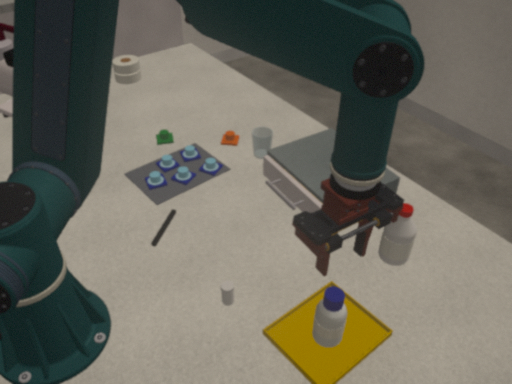

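The bottle stands upright in the tray at (330,320). Next is the handle.

jog_arm(commands=[{"delta_pos":[46,16.4,0],"twist":[0,0,0]},{"delta_pos":[46,16.4,0],"twist":[0,0,0]},{"delta_pos":[46,16.4,0],"twist":[0,0,0]},{"delta_pos":[46,16.4,0],"twist":[0,0,0]},{"delta_pos":[46,16.4,5],"twist":[0,0,0]},{"delta_pos":[46,16.4,20],"twist":[0,0,0]},{"delta_pos":[46,16.4,25],"twist":[0,0,0]},{"delta_pos":[45,16,20],"twist":[0,0,0]}], jaw=32)

```text
time_s: 12.78
position: [0.6097, 0.0323, 0.1086]
eef_rot: [0.733, 0.681, -0.0, -0.0]
force: [0.3, 0.1, -0.0]
finger_gap: 0.37
grip_force: 0.0
```

jog_arm(commands=[{"delta_pos":[0,0,0],"twist":[0,0,0]},{"delta_pos":[0,0,30],"twist":[0,0,0]},{"delta_pos":[0,0,0],"twist":[0,0,0]}])

```text
time_s: 13.15
position: [0.6072, 0.03, 0.0781]
eef_rot: [0.733, 0.68, -0.002, -0.001]
force: [0.4, -0.5, 0.3]
finger_gap: 0.365
grip_force: 0.0
```

Run:
```python
from h import *
delta([608,31,3],-4.3)
b=cams.snapshot("side")[90:240,170:320,::-1]; a=cams.snapshot("top")[90:240,170:320,::-1]
cv2.imwrite("pics/g4.png",np.hstack([cv2.resize(a,(400,400)),cv2.resize(b,(400,400))]))
```

```text
t 13.15 p [607.2  30.   78.1] R [[0.075, 0.997, -0.004], [0.997, -0.075, -0.0], [-0.001, -0.004, -1.0]] q [-0.06  0.48  1.6  -0.    1.06  0.01] F [ 0.4 -0.5  0.3] gap 32.0
delta [ 1.1  1.1 75. ]
toolY now -4.3 turn world -0.0 twist z units (tool down) 0.0
```

View pics/g4.png

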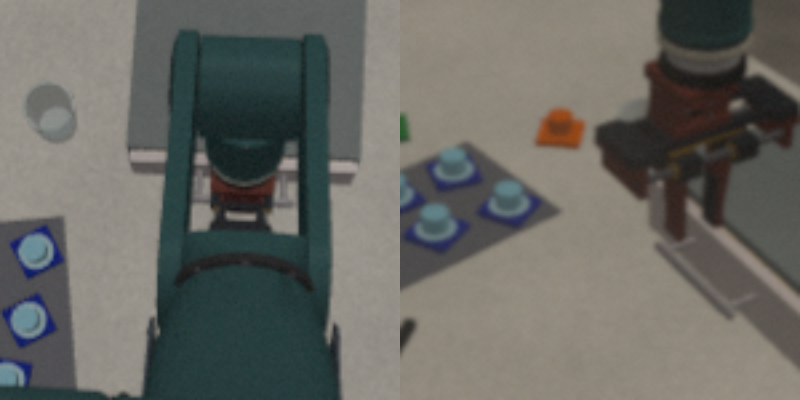

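The two fingertips are at (677,238) and (713,225), straight above the bar at about (695,280). Descending.

jog_arm(commands=[{"delta_pos":[0,0,20],"twist":[0,0,0]},{"delta_pos":[0,0,20],"twist":[0,0,0]},{"delta_pos":[0,0,15],"twist":[0,0,0]},{"delta_pos":[0,0,10],"twist":[0,0,0]},{"delta_pos":[0,0,7],"twist":[0,0,0]},{"delta_pos":[0,0,0],"twist":[0,0,0]}])

```text
time_s: 14.0
position: [0.6092, 0.0307, 0.0072]
eef_rot: [0.733, 0.68, -0.0, -0.0]
force: [-0.1, -0.1, -0.0]
finger_gap: 0.359
grip_force: 0.0
```

jog_arm(commands=[{"delta_pos":[0,0,0],"twist":[0,0,0]},{"delta_pos":[0,0,0],"twist":[0,0,0]},{"delta_pos":[0,0,0],"twist":[0,0,0]},{"delta_pos":[0,0,0],"twist":[0,0,0]}], jaw=2, newtons=20)

```text
time_s: 14.5
position: [0.6099, 0.0307, 0.0079]
eef_rot: [0.733, 0.68, 0.0, 0.0]
force: [0.2, -0.7, 2.6]
finger_gap: 0.119
grip_force: 20.0
```

jog_arm(commands=[{"delta_pos":[0,-10,0],"twist":[0,0,0]},{"delta_pos":[0,-22,0],"twist":[0,0,0]},{"delta_pos":[0,-25,0],"twist":[0,0,0]},{"delta_pos":[0,-25,0],"twist":[0,0,0]},{"delta_pos":[0,-25,0],"twist":[0,0,0]},{"delta_pos":[0,-25,0],"twist":[0,0,0]},{"delta_pos":[0,-22,0],"twist":[0,0,0]},{"delta_pos":[0,-10,0],"twist":[0,0,0]}])

```text
time_s: 15.5
position: [0.4462, 0.0439, 0.008]
eef_rot: [0.734, 0.68, 0.002, 0.001]
force: [15.0, 3.6, -18.2]
finger_gap: 0.118
grip_force: 20.0
```

jog_arm(commands=[{"delta_pos":[0,0,0],"twist":[0,0,0]},{"delta_pos":[0,0,0],"twist":[0,0,0]}])

```text
time_s: 15.75
position: [0.4462, 0.044, 0.0079]
eef_rot: [0.734, 0.68, 0.001, 0.0]
force: [2.4, 4.9, 2.3]
finger_gap: 0.118
grip_force: 20.0
```

jog_arm(commands=[{"delta_pos":[0,0,0],"twist":[0,0,0]},{"delta_pos":[0,0,0],"twist":[0,0,0]},{"delta_pos":[0,0,-20],"twist":[0,0,0]},{"delta_pos":[0,0,-40],"twist":[0,0,0]},{"delta_pos":[0,0,-40],"twist":[0,0,0]},{"delta_pos":[40,-5,-20],"twist":[0,0,0]},{"delta_pos":[60,0,0],"twist":[0,0,0]},{"delta_pos":[60,0,0],"twist":[0,0,0]}], jaw=32)

```text
time_s: 16.75
position: [0.4527, 0.2041, 0.1279]
eef_rot: [0.734, 0.679, 0.0, 0.0]
force: [0.6, -0.6, 0.3]
finger_gap: 0.363
grip_force: 0.0
```

jog_arm(commands=[{"delta_pos":[60,0,0],"twist":[0,0,0]},{"delta_pos":[40,0,0],"twist":[0,0,0]},{"delta_pos":[0,0,0],"twist":[0,0,0]},{"delta_pos":[0,0,0],"twist":[0,0,0]}], jaw=50)

```text
time_s: 17.25
position: [0.4596, 0.3017, 0.1269]
eef_rot: [0.733, 0.68, -0.001, 0.0]
force: [-0.0, -0.5, 0.0]
finger_gap: 0.571
grip_force: 0.0
```

Run:
```python
from h import *
st(); im=cams.snapshot("top"); [print(*x) for x in cassettes(im)]
cv2.imwrite("pics/t3.png",cv2.resize(im[60:270,130:320,::-1],None,fx=2.8,fy=2.8,interpolation=cv2.INTER_CUBIC))
```

```text
t 17.25 p [459.6 301.7 126.9] R [[0.075, 0.997, -0.002], [0.997, -0.075, -0.002], [-0.002, -0.001, -1.0]] q [ 0.46  0.35  1.69 -0.    1.11  0.53] F [-0.  -0.5  0. ] gap 50.2
[182.4 183.4] [559.4 285.9] [560.3 286.2] 26.1 [50.3 48.9]
[179.9 208.8] [475.6 293.8] [476.7 291.3] 25.6 [50.9 40.8]
```

View pics/t3.png

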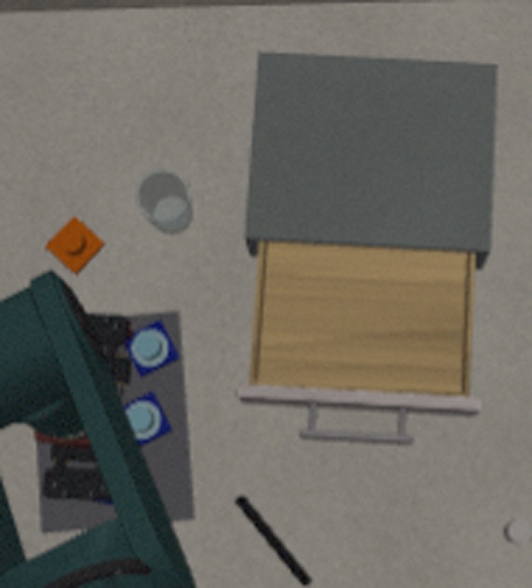

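The drawer is open: its front panel's inner edge runs from (246,386) to (480,397) and the cabinet's front edge is at row 240–250.

Run:
```python
from h import *
f=lambda u,v,z:(onz("top",(130+u/2.8-.3,60+v/2.8-.3),z)*1000).round(1)
print("panel inner",f(246,386,.078),f(480,397,.078),"outer",f(240,397,.078),f(478,408,.078),"side walls top",f(263,300,.068),f(474,300,.068),"cab front",f(249,242,.09),f(490,252,.09))
print("handle",(f(302,434,.057)+f(411,440,.057))/2)
```

```text
panel inner [503.2 166.9] [484.7 -95. ] outer [490.9 173.8] [472.4 -92.2] side walls top [603.5 147.4] [597.8 -93.9] cab front [666.5 161. ] [ 648.2 -111.8]
handle [445.    44.15]
```

```bash
cat >> h.py <<'E'
def plan(x,y,yaw,z=None):
    "turn first, then shift: twist total and shift in the turned tool's axes (tool down)"
    o,r=st(); a=np.degrees(np.arctan2(r[1,1],r[0,1])); e=(yaw-a+90)%180-90
    Y=np.radians(a+e); ty=np.array([np.cos(Y),np.sin(Y)]); tx=np.array([-ty[1],ty[0]])
    tx=np.array([-np.sin(Y),np.cos(Y)])
    d=np.array([x,y])-np.array(o["position"][:2])*1000
    print("twist",round(-e/8,2),"then dx",round(d@tx,1),"dy",round(d@ty,1),"tool x world",np.round(r[:2,0],2), "predicted sign",np.round(tx,2),"dz" ,None if z is None else round(o["position"][2]*1000-z,1))
E
python3 - <<'E'
from h import *
plan(561,287,26.1,-17)
E
```

```text
t 17.3 p [459.7 301.4 127. ] R [[0.076, 0.997, -0.001], [0.997, -0.076, -0.001], [-0.001, -0.001, -1.0]] q [ 0.46  0.35  1.69 -0.    1.11  0.53] F [-0.3 -0.3 -0.4] gap 50.0
twist -3.81 then dx -57.5 dy 84.6 tool x world [0.08 1.  ] predicted sign [-0.44  0.9 ] dz 144.0
```

jog_arm(commands=[{"delta_pos":[0,0,0],"twist":[0,0,-1.27]},{"delta_pos":[0,0,0],"twist":[0,0,-1.27]},{"delta_pos":[0,0,0],"twist":[0,0,-1.27]},{"delta_pos":[-28.7,42.3,20],"twist":[0,0,0]},{"delta_pos":[-28.8,42.3,20],"twist":[0,0,0]},{"delta_pos":[0,0,30],"twist":[0,0,0]},{"delta_pos":[0,0,20],"twist":[0,0,0]},{"delta_pos":[0,0,0],"twist":[0,0,0]}])

```text
time_s: 18.3
position: [0.5601, 0.286, 0.0358]
eef_rot: [0.53, 0.848, -0.002, -0.001]
force: [-0.2, 0.2, 1.3]
finger_gap: 0.568
grip_force: 0.0
```

Run:
```python
from h import *
plan(561,287,26.1,-17); p=np.array(st()[0]["position"]); ims=[]
for n,w in(("side",(190,60)),("top",(130,130))):
    im=cams.snapshot(n).copy(); a=cv2.resize(im[w[1]:w[1]+100,w[0]:w[0]+100],(400,400),interpolation=cv2.INTER_CUBIC); ims.append(a)
    print(n,((proj(n,p)-w+.5)*4).round(),((proj(n,p+[0,0,.035])-w+.5)*4).round(),((proj(n,[.561,.287,.032])-w+.5)*4).round())
cv2.imwrite("pics/g5.png",np.hstack(ims)[:,:,::-1])
```

```text
t 18.3 p [560.1 286.   35.8] R [[-0.439, 0.899, -0.004], [0.899, 0.439, -0.002], [0.0, -0.005, -1.0]] q [ 0.36  0.56  1.59 -0.    1.   -0.09] F [-0.2  0.2  1.3] gap 49.9
twist -0.01 then dx 0.5 dy 1.3 tool x world [-0.44  0.9 ] predicted sign [-0.44  0.9 ] dz 52.8
t 18.3 p [560.1 286.   35.8] R [[-0.439, 0.899, -0.004], [0.899, 0.439, -0.002], [0.0, -0.005, -1.0]] q [ 0.36  0.56  1.59 -0.    1.   -0.09] F [-0.2  0.2  1.3] gap 49.9
side [ 83. 397.] [ 81. 356.] [ 84. 400.]
top [211. 214.] [203. 206.] [210. 213.]
```

View pics/g5.png

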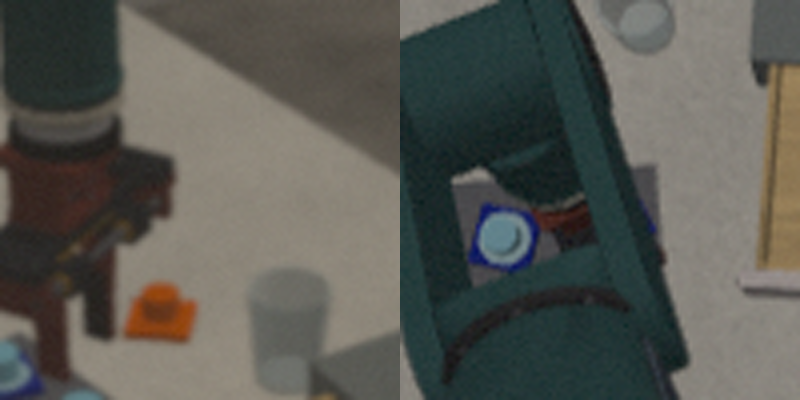

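The tips' midpoint is at (78,358), which agrees with an offset of about 35 mm. The cap top lies straight below, at (84,395). I'll grip it.

jog_arm(commands=[{"delta_pos":[0.5,1,20],"twist":[0,0,0]},{"delta_pos":[0,0,20],"twist":[0,0,0]},{"delta_pos":[0,0,12],"twist":[0,0,0]},{"delta_pos":[0,0,3],"twist":[0,0,0]},{"delta_pos":[0,0,0],"twist":[0,0,0]}])

```text
time_s: 19.02
position: [0.5628, 0.2894, -0.017]
eef_rot: [0.529, 0.849, 0.0, 0.0]
force: [0.1, -0.7, 0.4]
finger_gap: 0.57
grip_force: 0.0
```

jog_arm(commands=[{"delta_pos":[0,0,0],"twist":[0,0,0]},{"delta_pos":[0,0,0],"twist":[0,0,0]},{"delta_pos":[0,0,0],"twist":[0,0,0]},{"delta_pos":[0,0,0],"twist":[0,0,0]}], jaw=15, newtons=15)

```text
time_s: 19.52
position: [0.5626, 0.2894, -0.0171]
eef_rot: [0.529, 0.849, 0.0, 0.0]
force: [-0.1, 0.1, 4.8]
finger_gap: 0.336
grip_force: 15.0
```

jog_arm(commands=[{"delta_pos":[0,0,-20],"twist":[0,0,0]},{"delta_pos":[0,0,-35],"twist":[0,0,1.27]},{"delta_pos":[0,0,-35],"twist":[0,0,1.27]},{"delta_pos":[0,0,-30],"twist":[0,0,1.27]},{"delta_pos":[-47,8.5,0],"twist":[0,0,0]},{"delta_pos":[-47,8.5,0],"twist":[0,0,0]},{"delta_pos":[-47,8.5,0],"twist":[0,0,0]},{"delta_pos":[-47,8.5,0],"twist":[0,0,0]}])

```text
time_s: 20.52
position: [0.5821, 0.0979, 0.1024]
eef_rot: [0.733, 0.68, -0.0, 0.0]
force: [-0.1, -0.3, -0.9]
finger_gap: 0.332
grip_force: 15.0
```

jog_arm(commands=[{"delta_pos":[-47,8.5,0],"twist":[0,0,0]},{"delta_pos":[-47,8.5,0],"twist":[0,0,0]},{"delta_pos":[-47,8.5,0],"twist":[0,0,0]},{"delta_pos":[0,0,0],"twist":[0,0,0]},{"delta_pos":[0,0,0],"twist":[0,0,0]}])

```text
time_s: 21.15
position: [0.5964, -0.0428, 0.1022]
eef_rot: [0.734, 0.68, -0.0, -0.0]
force: [-0.3, 0.9, 0.2]
finger_gap: 0.335
grip_force: 15.0
```

Run:
```python
from h import *
plan(596.8,-45.4,-4.3,4)
im=cams.snapshot("top");[print(*x) for x in cassettes(im)]
```

```text
t 21.15 p [596.4 -42.8 102.2] R [[0.076, 0.997, -0.001], [0.997, -0.076, 0.001], [0.001, -0.001, -1.0]] q [-0.19  0.44  1.61  0.    1.09 -0.11] F [-0.3  0.9  0.2] gap 29.4
twist -0.01 then dx -2.5 dy 0.6 tool x world [0.08 1.  ] predicted sign [0.07 1.  ] dz 98.2
[154.8 188.6] [543.9 376.7] [544.7 377.8] 75.8 [51.5 49.8]
[179.5 209.2] [474.4 295.1] [474.6 295.6] 25.7 [50.9 50.3]
[155.3 212.3] [466.  374.1] [466.8 374.7] 0.6 [49.9 49.9]
```

jog_arm(commands=[{"delta_pos":[-2.5,0.5,35],"twist":[0,0,0]},{"delta_pos":[0,0,35],"twist":[0,0,0]},{"delta_pos":[0,0,18],"twist":[0,0,0]},{"delta_pos":[0,0,7],"twist":[0,0,0]},{"delta_pos":[0,0,2.5],"twist":[0,0,0]},{"delta_pos":[0,0,0],"twist":[0,0,0]},{"delta_pos":[0,0,0],"twist":[0,0,0]}])

```text
time_s: 22.08
position: [0.5979, -0.046, 0.0059]
eef_rot: [0.733, 0.68, 0.0, 0.001]
force: [-0.5, -0.8, -0.1]
finger_gap: 0.337
grip_force: 15.0
```

jog_arm(commands=[{"delta_pos":[0,0,2],"twist":[0,0,0]},{"delta_pos":[0,0,0],"twist":[0,0,0]}])

```text
time_s: 22.32
position: [0.5971, -0.0458, 0.003]
eef_rot: [0.733, 0.68, -0.0, 0.0]
force: [-0.5, 0.1, -1.0]
finger_gap: 0.333
grip_force: 15.0
```

jog_arm(commands=[{"delta_pos":[0,0,0],"twist":[0,0,0]},{"delta_pos":[0,0,0],"twist":[0,0,0]},{"delta_pos":[0,0,-15],"twist":[0,0,0]},{"delta_pos":[0,0,-40],"twist":[0,0,0]},{"delta_pos":[0,0,-40],"twist":[0,0,0]},{"delta_pos":[52,-10.5,0],"twist":[0,0,0]},{"delta_pos":[52,-10.5,0],"twist":[0,0,0]},{"delta_pos":[52,-10.5,0],"twist":[0,0,0]}], jaw=43)

```text
time_s: 23.32
position: [0.5778, 0.1135, 0.0994]
eef_rot: [0.734, 0.68, 0.001, 0.001]
force: [0.0, -0.4, -0.4]
finger_gap: 0.49
grip_force: 0.0
```

jog_arm(commands=[{"delta_pos":[52,-10.5,0],"twist":[0,0,0]},{"delta_pos":[52,-10.5,0],"twist":[0,0,0]},{"delta_pos":[52,-10.5,0],"twist":[0,0,0]},{"delta_pos":[52,-10.5,0],"twist":[0,0,0]},{"delta_pos":[52,-10.5,0],"twist":[0,0,0]},{"delta_pos":[0,0,0],"twist":[0,0,1.25]},{"delta_pos":[0,0,0],"twist":[0,0,0]}], jaw=50)

```text
time_s: 24.2
position: [0.5448, 0.3761, 0.0988]
eef_rot: [0.789, 0.614, 0.0, 0.0]
force: [-1.1, -0.5, 0.8]
finger_gap: 0.569
grip_force: 0.0
```

Run:
```python
from h import *
plan(544.7,377.7,-14.2,-19)
im=cams.snapshot("top");[print(*x) for x in cassettes(im)]
print("drawer:",[(x[1],x[3]) for x in cassettes(im,floor=.022)])
cv2.imwrite("pics/t6.png",cv2.resize(im[60:270,130:320,::-1],None,fx=2.8,fy=2.8))
```

```text
t 24.2 p [544.8 376.1  98.8] R [[0.245, 0.97, 0.001], [0.97, -0.245, 0.0], [0.0, 0.001, -1.0]] q [ 0.5   0.53  1.46 -0.    1.15  0.75] F [-1.1 -0.5  0.8] gap 50.0
twist 0.0 then dx 1.5 dy -0.4 tool x world [0.25 0.97] predicted sign [0.25 0.97] dz 117.8
[284.4 168.2] [602.2 -50.1] [600.3 -48.5] 88.7 [50.4 47.6]
[179.4 209.1] [474.8 295.5] [474.8 295.6] 26.3 [51.  49.9]
[171.4 232. ] [401.2 321. ] [401.5 322.3] 78.8 [51.8 49.6]
drawer: [(array([598. , -48.5]), 88.7), (array([472.5, 292. ]), 26.3), (array([400. , 317.1]), 78.8)]
```

View pics/t6.png

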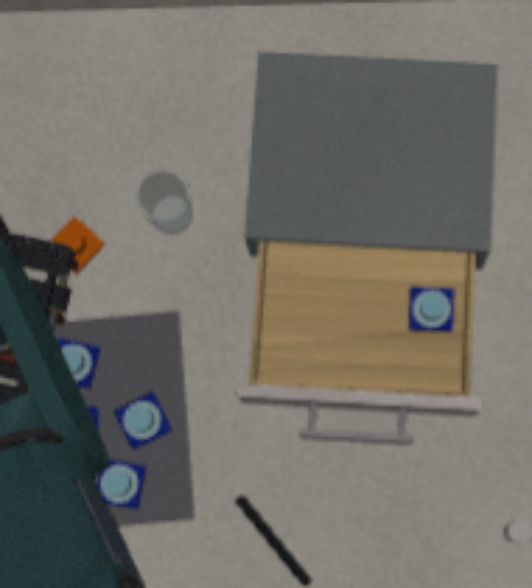

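The first cassette lies flat in the drawer at (432,308), well clear of the walls. On to cassette 2.

jog_arm(commands=[{"delta_pos":[1.5,0,40],"twist":[0,0,0]},{"delta_pos":[0,0,40],"twist":[0,0,0]},{"delta_pos":[0,0,25],"twist":[0,0,0]},{"delta_pos":[0,0,10],"twist":[0,0,0]},{"delta_pos":[0,0,1],"twist":[0,0,0]},{"delta_pos":[0,0,0],"twist":[0,0,0]}])

```text
time_s: 25.0
position: [0.5463, 0.3771, -0.0168]
eef_rot: [0.79, 0.613, 0.001, 0.0]
force: [-0.8, -0.4, 0.8]
finger_gap: 0.572
grip_force: 0.0
```

jog_arm(commands=[{"delta_pos":[0,0,0],"twist":[0,0,0]},{"delta_pos":[0,0,0],"twist":[0,0,0]},{"delta_pos":[0,0,0],"twist":[0,0,0]},{"delta_pos":[0,0,0],"twist":[0,0,0]}], jaw=15)

```text
time_s: 25.5
position: [0.5456, 0.3771, -0.0174]
eef_rot: [0.79, 0.613, 0.0, 0.0]
force: [-0.4, 0.5, 4.6]
finger_gap: 0.337
grip_force: 15.0
```

jog_arm(commands=[{"delta_pos":[0,0,-20],"twist":[0,0,0]},{"delta_pos":[0,0,-35],"twist":[0,0,-1.25]},{"delta_pos":[0,0,-35],"twist":[0,0,0]},{"delta_pos":[0,0,-30],"twist":[0,0,0]},{"delta_pos":[-48.5,11.8,0],"twist":[0,0,0]},{"delta_pos":[-48.5,11.8,0],"twist":[0,0,0]},{"delta_pos":[-48.5,11.8,0],"twist":[0,0,0]},{"delta_pos":[-48.5,11.8,0],"twist":[0,0,0]}])

```text
time_s: 26.5
position: [0.5779, 0.1784, 0.1031]
eef_rot: [0.733, 0.68, 0.0, 0.0]
force: [0.7, 0.3, 0.5]
finger_gap: 0.333
grip_force: 15.0
```

jog_arm(commands=[{"delta_pos":[-48.5,11.8,0],"twist":[0,0,0]},{"delta_pos":[-48.5,11.8,0],"twist":[0,0,0]},{"delta_pos":[-48.5,11.8,0],"twist":[0,0,0]},{"delta_pos":[0,0,20],"twist":[0,0,0]},{"delta_pos":[0,0,0],"twist":[0,0,0]}])

```text
time_s: 27.12
position: [0.6007, 0.0315, 0.0816]
eef_rot: [0.734, 0.679, -0.001, -0.001]
force: [-0.3, 1.6, 0.2]
finger_gap: 0.334
grip_force: 15.0
```

Run:
```python
from h import *
plan(602.6,32.4,-4.3,3)
```

```text
t 27.12 p [600.7  31.5  81.6] R [[0.077, 0.997, -0.002], [0.997, -0.077, 0.0], [-0.0, -0.002, -1.0]] q [-0.06  0.47  1.62  0.    1.06  0.01] F [-0.3  1.6  0.2] gap 29.3
twist -0.01 then dx 1.1 dy 1.8 tool x world [0.08 1.  ] predicted sign [0.07 1.  ] dz 78.6
```

jog_arm(commands=[{"delta_pos":[1,1,35],"twist":[0,0,0]},{"delta_pos":[0,0,25],"twist":[0,0,0]},{"delta_pos":[0,0,12],"twist":[0,0,0]},{"delta_pos":[0,0,5],"twist":[0,0,0]},{"delta_pos":[0,0,2],"twist":[0,0,0]},{"delta_pos":[0,0,0],"twist":[0,0,0]},{"delta_pos":[0,0,0],"twist":[0,0,0]}])

```text
time_s: 28.0
position: [0.6035, 0.033, 0.0036]
eef_rot: [0.733, 0.68, 0.0, 0.0]
force: [0.3, 0.2, -0.5]
finger_gap: 0.335
grip_force: 15.0
```

jog_arm(commands=[{"delta_pos":[0,0,0],"twist":[0,0,0]},{"delta_pos":[0,0,0],"twist":[0,0,0]},{"delta_pos":[0,0,-15],"twist":[0,0,0]},{"delta_pos":[0,0,-40],"twist":[0,0,0]},{"delta_pos":[0,0,-40],"twist":[0,0,0]},{"delta_pos":[50.5,-29.3,0],"twist":[0,0,0]},{"delta_pos":[50.5,-29.3,0],"twist":[0,0,0]},{"delta_pos":[50.5,-29.3,0],"twist":[0,0,0]}], jaw=43)

```text
time_s: 29.0
position: [0.5266, 0.1921, 0.0993]
eef_rot: [0.734, 0.679, 0.001, 0.0]
force: [1.0, -0.2, 0.0]
finger_gap: 0.495
grip_force: 0.0
```

jog_arm(commands=[{"delta_pos":[50.5,-29.3,0],"twist":[0,0,0]},{"delta_pos":[50.5,-29.3,0],"twist":[0,0,0]},{"delta_pos":[0,0,0],"twist":[0,0,-1.27]},{"delta_pos":[0,0,0],"twist":[0,0,-1.27]},{"delta_pos":[0,0,0],"twist":[0,0,-1.26]},{"delta_pos":[0,0,0],"twist":[0,0,0]},{"delta_pos":[0,0,0],"twist":[0,0,0]}], jaw=50)

```text
time_s: 29.88
position: [0.4762, 0.2959, 0.0985]
eef_rot: [0.531, 0.847, 0.0, 0.0]
force: [-0.1, 1.2, -0.0]
finger_gap: 0.571
grip_force: 0.0
```

Run:
```python
from h import *
plan(474.8,295.6,26,-18)
im=cams.snapshot("top");[print(*x) for x in cassettes(im)]
```

```text
t 29.88 p [476.2 295.9  98.5] R [[-0.436, 0.9, 0.001], [0.9, 0.436, 0.0], [-0.0, 0.001, -1.0]] q [ 0.43  0.4   1.7  -0.    1.05 -0.02] F [-0.1  1.2 -0. ] gap 50.2
twist -0.02 then dx 0.4 dy -1.4 tool x world [-0.44  0.9 ] predicted sign [-0.44  0.9 ] dz 116.5
[259.1 166.7] [609.2  32.9] [605.6  33.1] 88.6 [46.8 47.7]
[284.3 168.3] [601.9 -49.7] [600.3 -48.5] 88.7 [50.4 47.6]
```

Run:
```python
from h import *
sd=cams.snapshot("side")
for c,s,m in blobs(mask(sd,(85,45,80),(110,200,255)),30):
    if s[4]<400: print(c.round(1),s[4],(onz("side",c,.022)*1000).round(0))
for X in([.475,.2955,.022],[.466,.374,.022],[.401,.322,.022]): print(proj("side",X).round(1))
```

```text
[167.1 161.1] 140 [462. 366.]
[182.9 172.5] 149 [472. 291.]
[155.2 177.5] 151 [398. 316.]
[276.8 198. ] 100 [616.  50.]
[295.  215.5] 98 [611. -31.]
[183.1 171.3]
[166.9 159.3]
[155.  176.1]
```

jog_arm(commands=[{"delta_pos":[0.5,-1.5,40],"twist":[0,0,0]},{"delta_pos":[0,0,40],"twist":[0,0,0]},{"delta_pos":[0,0,25],"twist":[0,0,0]},{"delta_pos":[0,0,10],"twist":[0,0,0]},{"delta_pos":[0,0,1],"twist":[0,0,0]},{"delta_pos":[0,0,0],"twist":[0,0,0]}])

```text
time_s: 30.72
position: [0.4754, 0.296, -0.0171]
eef_rot: [0.53, 0.848, 0.001, 0.0]
force: [-0.4, -0.2, 0.4]
finger_gap: 0.571
grip_force: 0.0
```

jog_arm(commands=[{"delta_pos":[0,0,0],"twist":[0,0,0]},{"delta_pos":[0,0,0],"twist":[0,0,0]},{"delta_pos":[0,0,0],"twist":[0,0,0]},{"delta_pos":[0,0,0],"twist":[0,0,0]}], jaw=15)

```text
time_s: 31.22
position: [0.4748, 0.2958, -0.0175]
eef_rot: [0.529, 0.848, 0.0, 0.0]
force: [-0.9, -0.4, 6.2]
finger_gap: 0.333
grip_force: 15.0
```

jog_arm(commands=[{"delta_pos":[0,0,-20],"twist":[0,0,0]},{"delta_pos":[0,0,-35],"twist":[0,0,1.27]},{"delta_pos":[0,0,-35],"twist":[0,0,1.27]},{"delta_pos":[0,0,-30],"twist":[0,0,1.26]},{"delta_pos":[-35,29.4,0],"twist":[0,0,0]},{"delta_pos":[-35,29.4,0],"twist":[0,0,0]},{"delta_pos":[-35,29.4,0],"twist":[0,0,0]},{"delta_pos":[-35,29.4,0],"twist":[0,0,0]}])

```text
time_s: 32.22
position: [0.5816, 0.1459, 0.1017]
eef_rot: [0.733, 0.68, -0.0, -0.0]
force: [-0.4, 0.5, 0.1]
finger_gap: 0.331
grip_force: 15.0
```

jog_arm(commands=[{"delta_pos":[-35,29.4,0],"twist":[0,0,0]},{"delta_pos":[0,0,20],"twist":[0,0,0]},{"delta_pos":[0,0,0],"twist":[0,0,0]},{"delta_pos":[0,0,0],"twist":[0,0,0]}])

```text
time_s: 32.72
position: [0.6073, 0.1104, 0.082]
eef_rot: [0.733, 0.68, -0.0, -0.0]
force: [0.3, -0.4, -0.6]
finger_gap: 0.337
grip_force: 15.0
```

Run:
```python
from h import *
plan(608.3,111,-4.3,3)
```

```text
t 32.73 p [607.3 110.4  82. ] R [[0.075, 0.997, -0.001], [0.997, -0.075, -0.0], [-0.0, -0.001, -1.0]] q [0.07 0.49 1.58 0.   1.07 0.14] F [ 0.3 -0.4 -0.6] gap 29.6
twist -0.0 then dx 0.7 dy 0.9 tool x world [0.08 1.  ] predicted sign [0.07 1.  ] dz 79.0
```

jog_arm(commands=[{"delta_pos":[0.5,0.5,35],"twist":[0,0,0]},{"delta_pos":[0,0,25],"twist":[0,0,0]},{"delta_pos":[0,0,12],"twist":[0,0,0]},{"delta_pos":[0,0,5],"twist":[0,0,0]},{"delta_pos":[0,0,2],"twist":[0,0,0]},{"delta_pos":[0,0,0],"twist":[0,0,0]},{"delta_pos":[0,0,0],"twist":[0,0,0]}])

```text
time_s: 33.6
position: [0.6089, 0.1105, 0.0036]
eef_rot: [0.733, 0.68, 0.0, 0.0]
force: [-0.2, -0.6, -0.2]
finger_gap: 0.336
grip_force: 15.0
```

jog_arm(commands=[{"delta_pos":[0,0,0],"twist":[0,0,0]},{"delta_pos":[0,0,0],"twist":[0,0,0]},{"delta_pos":[0,0,-15],"twist":[0,0,0]},{"delta_pos":[0,0,-40],"twist":[0,0,0]},{"delta_pos":[0,0,-40],"twist":[0,0,0]},{"delta_pos":[50.5,-32,0],"twist":[0,0,0]},{"delta_pos":[50.5,-32,0],"twist":[0,0,0]},{"delta_pos":[50.5,-32,0],"twist":[0,0,0]}], jaw=43)

```text
time_s: 34.6
position: [0.5238, 0.2703, 0.0994]
eef_rot: [0.734, 0.68, 0.001, 0.0]
force: [0.4, 0.4, -0.1]
finger_gap: 0.489
grip_force: 0.0
```

jog_arm(commands=[{"delta_pos":[50.5,-32,0],"twist":[0,0,0]},{"delta_pos":[50.5,-32,0],"twist":[0,0,0]},{"delta_pos":[0,0,0],"twist":[0,0,-0.61]},{"delta_pos":[0,0,0],"twist":[0,0,0]},{"delta_pos":[0,0,0],"twist":[0,0,0]}], jaw=50)

```text
time_s: 35.22
position: [0.4684, 0.374, 0.0985]
eef_rot: [0.705, 0.71, 0.0, 0.0]
force: [-0.2, 0.4, 0.5]
finger_gap: 0.567
grip_force: 0.0
```

```bash
cat >> h.py <<'E'
def sidecaps():
    sd=cams.snapshot("side")
    for c,s,m in blobs(mask(sd,(85,45,80),(110,200,255)),30):
        if s[4]<400: print("side",c.round(1),s[4],(onz("side",c,.022)*1000+[3,5]).round(0))
E
python3 - <<'E'
from h import *
plan(466.8,374.5,0.6,-18)
im=cams.snapshot("top");[print(*x) for x in cassettes(im)]
sidecaps()
E
```

```text
t 35.23 p [468.4 374.   98.5] R [[-0.007, 1.0, 0.001], [1.0, 0.007, 0.0], [0.0, 0.001, -1.0]] q [ 0.56  0.45  1.61 -0.    1.09  0.55] F [-0.2  0.4  0.5] gap 49.7
twist -0.02 then dx 0.6 dy -1.6 tool x world [-0.01  1.  ] predicted sign [-0.01  1.  ] dz 116.5
[235.2 165.9] [613.8 111.6] [612.5 111.7] 82.8 [48.4 48.8]
[259.2 167.3] [607.1  32.9] [607.1  34.2] 84.0 [48.  48.6]
[284.3 169.3] [598.6 -49.5] [600.3 -48.5] 88.7 [50.5 47.6]
[155.5 211.4] [469.  373.3] [466.8 374.6] 0.9 [49.5 49.9]
[171.3 232. ] [401.1 321.1] [401.4 322. ] 78.8 [51.1 49.6]
side [167.2 161.1] 136 [465. 371.]
side [155.2 177.2] 148 [402. 322.]
side [260.9 182.6] 109 [625. 132.]
side [277.3 198.3] 114 [619.  53.]
side [295.  215.4] 96 [614. -25.]
```

jog_arm(commands=[{"delta_pos":[0.5,-1.5,40],"twist":[0,0,0]},{"delta_pos":[0,0,40],"twist":[0,0,0]},{"delta_pos":[0,0,25],"twist":[0,0,0]},{"delta_pos":[0,0,10],"twist":[0,0,0]},{"delta_pos":[0,0,1],"twist":[0,0,0]},{"delta_pos":[0,0,0],"twist":[0,0,0]}])

```text
time_s: 36.08
position: [0.4673, 0.3752, -0.0171]
eef_rot: [0.704, 0.71, 0.001, 0.0]
force: [-0.1, -0.3, -0.1]
finger_gap: 0.568
grip_force: 0.0
```

jog_arm(commands=[{"delta_pos":[0,0,0],"twist":[0,0,0]},{"delta_pos":[0,0,0],"twist":[0,0,0]},{"delta_pos":[0,0,0],"twist":[0,0,0]},{"delta_pos":[0,0,0],"twist":[0,0,0]}], jaw=15)

```text
time_s: 36.58
position: [0.4667, 0.3751, -0.0175]
eef_rot: [0.704, 0.71, 0.0, 0.0]
force: [-0.5, -0.6, 5.1]
finger_gap: 0.334
grip_force: 15.0
```

jog_arm(commands=[{"delta_pos":[0,0,-20],"twist":[0,0,0]},{"delta_pos":[0,0,-35],"twist":[0,0,0.61]},{"delta_pos":[0,0,-35],"twist":[0,0,0]},{"delta_pos":[0,0,-30],"twist":[0,0,0]},{"delta_pos":[-51,12,0],"twist":[0,0,0]},{"delta_pos":[-51,12,0],"twist":[0,0,0]},{"delta_pos":[-51,12,0],"twist":[0,0,0]},{"delta_pos":[-51,12,0],"twist":[0,0,0]}])

```text
time_s: 37.58
position: [0.4986, 0.1662, 0.1018]
eef_rot: [0.733, 0.68, -0.0, -0.0]
force: [0.2, -0.7, -0.0]
finger_gap: 0.336
grip_force: 15.0
```

jog_arm(commands=[{"delta_pos":[-51,12,0],"twist":[0,0,0]},{"delta_pos":[-51,12,0],"twist":[0,0,0]},{"delta_pos":[-51,12,0],"twist":[0,0,0]},{"delta_pos":[-51,12,0],"twist":[0,0,0]},{"delta_pos":[0,0,20],"twist":[0,0,0]},{"delta_pos":[0,0,0],"twist":[0,0,0]},{"delta_pos":[0,0,0],"twist":[0,0,0]}])

```text
time_s: 38.45
position: [0.531, -0.0387, 0.0821]
eef_rot: [0.733, 0.68, -0.0, -0.0]
force: [0.2, 1.0, -0.7]
finger_gap: 0.334
grip_force: 15.0
```

Run:
```python
from h import *
plan(533,-41,-4.3,3)
```

```text
t 38.45 p [531.  -38.7  82.1] R [[0.075, 0.997, -0.001], [0.997, -0.075, 0.0], [0.0, -0.001, -1.0]] q [-0.2   0.38  1.77  0.    0.99 -0.13] F [ 0.2  1.  -0.7] gap 29.3
twist -0.0 then dx -2.1 dy 2.2 tool x world [0.08 1.  ] predicted sign [0.07 1.  ] dz 79.1
```

jog_arm(commands=[{"delta_pos":[-2,2,35],"twist":[0,0,0]},{"delta_pos":[0,0,25],"twist":[0,0,0]},{"delta_pos":[0,0,12],"twist":[0,0,0]},{"delta_pos":[0,0,5],"twist":[0,0,0]},{"delta_pos":[0,0,2],"twist":[0,0,0]},{"delta_pos":[0,0,0],"twist":[0,0,0]},{"delta_pos":[0,0,0],"twist":[0,0,0]}])

```text
time_s: 39.33
position: [0.5336, -0.0415, 0.0035]
eef_rot: [0.733, 0.68, 0.0, 0.0]
force: [-0.6, 0.3, -0.4]
finger_gap: 0.337
grip_force: 15.0
```

jog_arm(commands=[{"delta_pos":[0,0,0],"twist":[0,0,0]},{"delta_pos":[0,0,0],"twist":[0,0,0]},{"delta_pos":[0,0,-15],"twist":[0,0,0]},{"delta_pos":[0,0,-40],"twist":[0,0,0]},{"delta_pos":[0,0,-40],"twist":[0,0,0]},{"delta_pos":[50.5,-22.5,0],"twist":[0,0,0]},{"delta_pos":[50.5,-22.5,0],"twist":[0,0,0]},{"delta_pos":[50.5,-22.5,0],"twist":[0,0,0]}], jaw=43)

```text
time_s: 40.33
position: [0.4771, 0.1161, 0.0993]
eef_rot: [0.734, 0.679, 0.001, 0.001]
force: [0.1, 0.8, 0.2]
finger_gap: 0.489
grip_force: 0.0
```

jog_arm(commands=[{"delta_pos":[50.5,-22.5,0],"twist":[0,0,0]},{"delta_pos":[50.5,-22.5,0],"twist":[0,0,0]},{"delta_pos":[50.5,-22.5,0],"twist":[0,0,0]},{"delta_pos":[50,-22.5,0],"twist":[0,0,0]},{"delta_pos":[0,0,0],"twist":[0,0,0.86]},{"delta_pos":[0,0,0],"twist":[0,0,0]},{"delta_pos":[0,0,0],"twist":[0,0,0]}], jaw=50)

```text
time_s: 41.2
position: [0.403, 0.3221, 0.0984]
eef_rot: [0.772, 0.635, 0.0, 0.0]
force: [-0.4, 0.0, 0.2]
finger_gap: 0.57
grip_force: 0.0
```

Run:
```python
from h import *
plan(401.3,322,-11.2,-18)
im=cams.snapshot("top");[print(*x) for x in cassettes(im)]
sidecaps()
```

```text
t 41.2 p [403.  322.1  98.4] R [[0.193, 0.981, 0.0], [0.981, -0.193, 0.0], [0.0, 0.0, -1.0]] q [ 0.54  0.34  1.79 -0.    1.01  0.73] F [-0.4  0.   0.2] gap 50.0
twist 0.01 then dx -0.4 dy -1.7 tool x world [0.19 0.98] predicted sign [0.19 0.98] dz 116.4
[235.9 166.6] [611.3 109.5] [612.3 111.5] 83.3 [48.2 48.8]
[284.3 168.3] [601.7 -49.7] [600.3 -48.5] 88.2 [50.1 47.9]
[262.2 179.6] [565.8  23.9] [568.1  24.1] 88.6 [46.6 47.3]
[283.1 188.5] [534.6 -43.4] [536.3 -42.9] 88.7 [50.1 46.9]
side [155.  177.5] 152 [401. 321.]
side [261.  182.5] 108 [625. 132.]
side [266.8 206.7] 140 [577.  43.]
side [295.  215.5] 98 [614. -26.]
side [273.3 224.5] 115 [549. -20.]
```

The middle cassette was knocked to about (564,24). It is still in the drawer and clear of the others, so I'll leave it and carry on.

jog_arm(commands=[{"delta_pos":[-0.5,-1.5,40],"twist":[0,0,0]},{"delta_pos":[0,0,40],"twist":[0,0,0]},{"delta_pos":[0,0,25],"twist":[0,0,0]},{"delta_pos":[0,0,10],"twist":[0,0,0]},{"delta_pos":[0,0,1],"twist":[0,0,0]},{"delta_pos":[0,0,0],"twist":[0,0,0]}])

```text
time_s: 42.05
position: [0.402, 0.3226, -0.0172]
eef_rot: [0.773, 0.635, 0.001, 0.0]
force: [-0.8, -0.2, 0.4]
finger_gap: 0.572
grip_force: 0.0
```

jog_arm(commands=[{"delta_pos":[0,0,0],"twist":[0,0,0]},{"delta_pos":[0,0,0],"twist":[0,0,0]},{"delta_pos":[0,0,0],"twist":[0,0,0]},{"delta_pos":[0,0,0],"twist":[0,0,0]}], jaw=15)

```text
time_s: 42.55
position: [0.4015, 0.3226, -0.0176]
eef_rot: [0.773, 0.635, 0.0, 0.0]
force: [0.0, -0.9, 6.4]
finger_gap: 0.336
grip_force: 15.0
```

jog_arm(commands=[{"delta_pos":[0,0,-20],"twist":[0,0,0]},{"delta_pos":[0,0,-35],"twist":[0,0,-0.86]},{"delta_pos":[0,0,-35],"twist":[0,0,0]},{"delta_pos":[0,0,-30],"twist":[0,0,0]},{"delta_pos":[-39,31.6,0],"twist":[0,0,0]},{"delta_pos":[-39,31.6,0],"twist":[0,0,0]},{"delta_pos":[-39,31.6,0],"twist":[0,0,0]},{"delta_pos":[-39,31.6,0],"twist":[0,0,0]}])

```text
time_s: 43.55
position: [0.5159, 0.1558, 0.1019]
eef_rot: [0.733, 0.68, -0.0, -0.0]
force: [0.7, 0.5, -0.8]
finger_gap: 0.337
grip_force: 15.0
```

jog_arm(commands=[{"delta_pos":[-39,31.6,0],"twist":[0,0,0]},{"delta_pos":[0,0,20],"twist":[0,0,0]},{"delta_pos":[0,0,0],"twist":[0,0,0]},{"delta_pos":[0,0,0],"twist":[0,0,0]}])

```text
time_s: 44.05
position: [0.5434, 0.1163, 0.0821]
eef_rot: [0.733, 0.68, -0.0, -0.0]
force: [0.4, -0.8, -0.1]
finger_gap: 0.335
grip_force: 15.0
```

Run:
```python
from h import *
plan(544.5,115,-4.3,3)
im=cams.snapshot("top");[print(*x) for x in cassettes(im,floor=.022)]
```

```text
t 44.05 p [543.4 116.3  82.1] R [[0.075, 0.997, -0.001], [0.997, -0.075, -0.0], [-0.0, -0.001, -1.0]] q [ 0.09  0.41  1.72 -0.    1.01  0.16] F [ 0.4 -0.8 -0.1] gap 29.4
twist -0.0 then dx -1.2 dy 1.2 tool x world [0.08 1.  ] predicted sign [0.07 1.  ] dz 79.1
[284.1 168.4] [597.3 -47.6] [596.2 -46.9] 88.7 [49.7 46.9]
[262.  178.7] [565.   24.9] [564.5  23. ] 88.6 [42.7 46.6]
[283.4 188.2] [532.4 -43. ] [533.1 -41.5] 88.7 [49.3 46.2]
```

jog_arm(commands=[{"delta_pos":[-1,1,35],"twist":[0,0,0]},{"delta_pos":[0,0,25],"twist":[0,0,0]},{"delta_pos":[0,0,12],"twist":[0,0,0]},{"delta_pos":[0,0,5],"twist":[0,0,0]},{"delta_pos":[0,0,2],"twist":[0,0,0]},{"delta_pos":[0,0,0],"twist":[0,0,0]},{"delta_pos":[0,0,0],"twist":[0,0,0]}])

```text
time_s: 44.98
position: [0.5454, 0.1149, 0.0036]
eef_rot: [0.733, 0.68, 0.0, 0.0]
force: [-0.2, -0.1, -1.0]
finger_gap: 0.336
grip_force: 15.0
```

jog_arm(commands=[{"delta_pos":[0,0,0],"twist":[0,0,0]},{"delta_pos":[0,0,0],"twist":[0,0,0]},{"delta_pos":[0,0,-15],"twist":[0,0,0]},{"delta_pos":[0,0,-40],"twist":[0,0,0]},{"delta_pos":[0,0,-40],"twist":[0,0,0]},{"delta_pos":[-26,-31,0],"twist":[0,0,0]},{"delta_pos":[-26,-31,0],"twist":[0,0,0]},{"delta_pos":[-26,-31,0],"twist":[0,0,0]}], jaw=43)

```text
time_s: 45.98
position: [0.4457, 0.0435, 0.099]
eef_rot: [0.733, 0.68, 0.0, 0.001]
force: [1.0, -0.2, -0.3]
finger_gap: 0.49
grip_force: 0.0
```

jog_arm(commands=[{"delta_pos":[0,0,0],"twist":[0,0,0]},{"delta_pos":[0,0,0],"twist":[0,0,0]}], jaw=32)

```text
time_s: 46.22
position: [0.4478, 0.0442, 0.0989]
eef_rot: [0.734, 0.68, 0.001, 0.001]
force: [0.5, 0.9, 0.4]
finger_gap: 0.366
grip_force: 0.0
```

Run:
```python
from h import *
plan(446.2,44,-4.3,8)
im=cams.snapshot("top");[print(*x) for x in cassettes(im,floor=.022)]
sidecaps()
sd=cams.snapshot("side"); cv2.imwrite("pics/e1.png",np.hstack([cv2.resize(im[100:260,170:320],(400,420)),cv2.resize(sd[130:290,190:340],(400,420))])[:,:,::-1])
```

```text
t 46.23 p [447.8  44.2  98.9] R [[0.076, 0.997, 0.003], [0.997, -0.076, 0.0], [0.0, 0.003, -1.0]] q [-0.06  0.25  1.93  0.    0.96  0.02] F [0.5 0.9 0.4] gap 32.1
twist -0.01 then dx -0.3 dy -1.6 tool x world [0.08 1.  ] predicted sign [0.07 1.  ] dz 90.9
[235.4 165.7] [610.2 110.3] [608.4 110.7] 88.6 [49.3 43.7]
[284.2 168.1] [598.2 -47.9] [598.3 -46.5] 82.8 [47.2 47.1]
side [260.4 183.5] 136 [621. 129.]
side [240.6 190.9] 130 [559. 135.]
side [266.8 206.6] 142 [577.  43.]
side [294.9 215.6] 102 [613. -26.]
side [273.2 224.5] 117 [549. -19.]
```

View pics/e1.png

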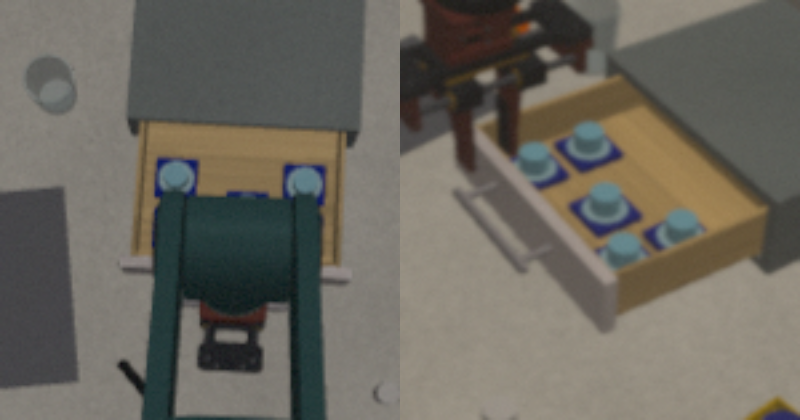

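All five cassettes lie flat and apart in the drawer. The fingers, at (465,160) and (510,150), are above the handle bar. I'll grip it and shut the drawer.

jog_arm(commands=[{"delta_pos":[0,-1,30],"twist":[0,0,0]},{"delta_pos":[0,0,25],"twist":[0,0,0]},{"delta_pos":[0,0,20],"twist":[0,0,0]},{"delta_pos":[0,0,12],"twist":[0,0,0]},{"delta_pos":[0,0,4],"twist":[0,0,0]},{"delta_pos":[0,0,0],"twist":[0,0,0]}])

```text
time_s: 47.12
position: [0.4456, 0.0443, 0.0071]
eef_rot: [0.733, 0.68, 0.0, 0.0]
force: [-0.3, -0.5, 0.3]
finger_gap: 0.361
grip_force: 0.0
```

jog_arm(commands=[{"delta_pos":[0,0,0],"twist":[0,0,0]},{"delta_pos":[0,0,0],"twist":[0,0,0]},{"delta_pos":[0,0,0],"twist":[0,0,0]},{"delta_pos":[0,0,0],"twist":[0,0,0]}], jaw=2, newtons=20)

```text
time_s: 47.62
position: [0.4462, 0.0441, 0.0074]
eef_rot: [0.733, 0.68, 0.001, 0.001]
force: [1.8, -0.7, 3.8]
finger_gap: 0.116
grip_force: 20.0
```

jog_arm(commands=[{"delta_pos":[0,8,0],"twist":[0,0,0]},{"delta_pos":[0,18,0],"twist":[0,0,0]},{"delta_pos":[0,24,0],"twist":[0,0,0]},{"delta_pos":[0,24,0],"twist":[0,0,0]},{"delta_pos":[0,24,0],"twist":[0,0,0]},{"delta_pos":[0,24,0],"twist":[0,0,0]},{"delta_pos":[0,18,0],"twist":[0,0,0]},{"delta_pos":[0,10,0],"twist":[0,0,0]}])

```text
time_s: 48.62
position: [0.5957, 0.032, 0.0074]
eef_rot: [0.733, 0.68, -0.0, 0.0]
force: [-1.5, -2.9, 7.8]
finger_gap: 0.118
grip_force: 20.0
```

jog_arm(commands=[{"delta_pos":[0,6,0],"twist":[0,0,0]},{"delta_pos":[0,4,0],"twist":[0,0,0]},{"delta_pos":[0,2,0],"twist":[0,0,0]},{"delta_pos":[0,0,0],"twist":[0,0,0]},{"delta_pos":[0,0,0],"twist":[0,0,0]}])

```text
time_s: 49.25
position: [0.607, 0.0311, 0.0074]
eef_rot: [0.733, 0.68, -0.0, 0.001]
force: [-0.2, -3.5, 5.5]
finger_gap: 0.118
grip_force: 20.0
```

jog_arm(commands=[{"delta_pos":[0,2,0],"twist":[0,0,0]},{"delta_pos":[0,2,0],"twist":[0,0,0]},{"delta_pos":[0,0,0],"twist":[0,0,0]},{"delta_pos":[0,0,0],"twist":[0,0,0]}])

```text
time_s: 49.75
position: [0.6108, 0.0308, 0.0075]
eef_rot: [0.733, 0.68, -0.0, 0.001]
force: [-0.8, -3.3, 5.5]
finger_gap: 0.116
grip_force: 20.0
```

jog_arm(commands=[{"delta_pos":[0,1,0],"twist":[0,0,0]},{"delta_pos":[0,1,0],"twist":[0,0,0]},{"delta_pos":[0,0,0],"twist":[0,0,0]},{"delta_pos":[0,0,0],"twist":[0,0,0]}])

```text
time_s: 50.25
position: [0.6111, 0.0308, 0.0074]
eef_rot: [0.733, 0.68, -0.001, -0.001]
force: [-3.5, -4.0, 9.9]
finger_gap: 0.117
grip_force: 20.0
```

jog_arm(commands=[{"delta_pos":[0,1.5,0],"twist":[0,0,0]},{"delta_pos":[0,1.5,0],"twist":[0,0,0]},{"delta_pos":[0,0,0],"twist":[0,0,0]},{"delta_pos":[0,0,0],"twist":[0,0,0]}])

```text
time_s: 50.75
position: [0.6109, 0.0308, 0.0073]
eef_rot: [0.733, 0.68, -0.003, -0.002]
force: [-10.8, -3.6, 15.6]
finger_gap: 0.119
grip_force: 20.0
```

At the stop: the force is rising and the handle no longer moves. I'll release and retreat straight up.

jog_arm(commands=[{"delta_pos":[0,-3,0],"twist":[0,0,0]},{"delta_pos":[0,0,0],"twist":[0,0,0]},{"delta_pos":[0,0,0],"twist":[0,0,0]},{"delta_pos":[0,0,-15],"twist":[0,0,0]},{"delta_pos":[0,0,-40],"twist":[0,0,0]},{"delta_pos":[0,0,-40],"twist":[0,0,0]},{"delta_pos":[0,0,-40],"twist":[0,0,0]},{"delta_pos":[0,-40,0],"twist":[0,0,0]}], jaw=26)

```text
time_s: 51.75
position: [0.5788, 0.034, 0.1469]
eef_rot: [0.733, 0.68, 0.004, 0.004]
force: [-1.2, -0.5, -0.3]
finger_gap: 0.295
grip_force: 0.0
```

jog_arm(commands=[{"delta_pos":[40,-40,0],"twist":[0,0,0]},{"delta_pos":[50,0,0],"twist":[0,0,0]},{"delta_pos":[50,0,0],"twist":[0,0,0]},{"delta_pos":[50,0,0],"twist":[0,0,0]},{"delta_pos":[50,0,0],"twist":[0,0,0]},{"delta_pos":[0,0,0],"twist":[0,0,0]}])

```text
time_s: 52.5
position: [0.5516, 0.2804, 0.1429]
eef_rot: [0.732, 0.681, 0.001, 0.0]
force: [-0.3, -0.9, 0.1]
finger_gap: 0.298
grip_force: 0.0
```

Run:
```python
from h import *
st(); im=cams.snapshot("top"); sd=cams.snapshot("side")
cv2.imwrite("pics/f1.png",np.hstack([cv2.resize(im[60:285,130:410],(400,321)),cv2.resize(sd[90:384,140:500],(393,321))])[:,:,::-1])
```

```text
t 52.5 p [551.6 280.4 142.9] R [[0.072, 0.997, 0.002], [0.997, -0.072, 0.001], [0.002, 0.002, -1.0]] q [0.36 0.42 1.52 0.   1.2  0.43] F [-0.3 -0.9  0.1] gap 26.2
```

View pics/f1.png

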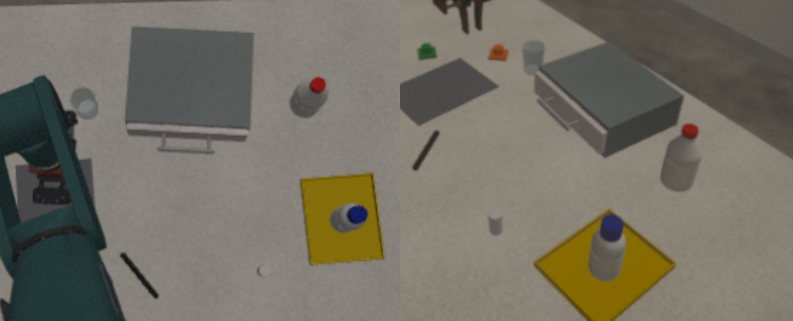

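The drawer is shut, the bottle is upright in the tray and the bystanders are in place. One last numeric check that the handle is back at its starting pixel.

Run:
```python
from h import *
a=cv2.imread("pics/top0.png",0).astype(np.float32); b=cv2.cvtColor(cv2.resize(cams.snapshot("top"),(768,576)),cv2.COLOR_RGB2GRAY).astype(np.float32)
for nm,(y0,y1,x0,x1) in dict(handle=(233,262,370,430),cab=(110,200,320,470)).items():
    t=a[y0:y1,x0:x1]; m=cv2.matchTemplate(b[y0-10:y1+10,x0-10:x1+10],t,cv2.TM_CCOEFF_NORMED); _,v,_,l=cv2.minMaxLoc(m)
    c=m[:,l[0]]; i=l[1]; s=(c[i-1]-c[i+1])/(2*(c[i-1]-2*c[i]+c[i+1])); print(nm,v,l[0]-10,i-10+s,"px (1px~2mm)")
```

```text
handle 0.9968063235282898 0 -0.040822778 px (1px~2mm)
cab 0.9967417120933533 0 -0.0019662618 px (1px~2mm)
```

```bash
python3 -c "
from cell import arm
print(arm.close_job())"
```

```text
the job is handed in; nothing more can be done
None
```

Job handed in: the one blue-capped bottle stands upright in the yellow tray, all five blue cassettes lie flat and apart in the drawer, and the drawer is fully shut. The beaker, red-capped bottle, vial and marker were not touched.

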